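# Spray a creasing die at the tipping tray

### The job

Pick up the rectangular creasing die and set it down, base down, in the loading end of the tipping tray (the end away from the spray canister), not dropping it in. Let go, push the lip at the spray end down until the tray is tipped and the die has slid to the end under the nozzle, then press the leaning canister's sprung cap right down and let it come back up. Leave the tray tipped, keep off the clear splash hood, and leave the other things on the bench where they are.

Things in the scene. Friction and masses are not known exactly. Their poses are not given: they have to be found in the camera images.
- die: the creasing die: steel base plate 60 (its x) x 50 (its y) x 10 mm with an upright aluminium grip rib on its middle, 50 mm long (x), 12 mm thick (y), reaching from 10 to 42 mm above the underside. About 0.3 kg. Origin: centre of the underside; z up. Lies on the bench at any yaw. The rib is its grip, taken across its y
- station: fixed spray station, carrying tray, canister and hood, turned up to about 12 degrees. Origin on the bench under the middle of the tray, z up. Its +y runs along the tray towards the spray end; its +x to the side on which the canister stands. Two hinge posts flank the tray at x = +-51 mm, y = 0, 108 mm tall. The canister (54 mm across, 205 mm long with its cap, foot near x 105, y 218, z 37 mm) leans 35 degrees from vertical towards station -y
- tray (a joint): tilt of the tray in rad: 0 level, negative = loading end low (as it starts), positive = spray end low; limits -0.15 and 0.45. Stiff hinge: it stays where it is left; 5 to 8 N down on the lip moves it. The polished floor lets the die slide of itself once tipped by 0.19 to 0.3, depending on friction; 0.35 or more is sure
- tray_floor (a point): middle of the tray's floor, 6 mm above the hinge axis, which is 95 mm above the bench; turns with the tray: x across the tray, y along it to the spray end, z square to the floor. Inside 73 mm wide, 260 mm long (y from -130 to 130 mm), walls 12 mm high and 3 mm thick. Hinge axis along x
- tray_load (a point): on the tray floor in the middle of the loading end, 85 mm from the tray's middle (tray y = -85 mm); set the die here, rib along the tray
- tray_spray (a point): on the tray floor at the spray end, where the slid die comes to lie (tray y = 100 mm)
- tray_lip (a point): top of the flat push lip beyond the spray end's wall (tray y = 165 mm, level with the floor): lip 79 mm wide in x, from y = 133 to 185 mm, 4 mm thick. It sinks about 95 mm from the start to a full tip
- cap (a joint): how far the canister's sprung cap is pressed down along its own axis, m: 0 up, 0.009 right down (counts as right down from 0.0065). 2.5 N to start, 7 N at the bottom; it springs back
- cap_top (a point): centre of the flat round top of the cap (32 mm across, 20 mm high, with a thin 30 mm spout to station -x over the tray), 205 mm above the bench when up. z points out of the cap along its axis, leaning 35 degrees to station -y; the cap moves along -z
- hood_edge (a point): middle of the lower front edge of the clear splash hood with a dark steel rim, a level panel 70 mm wide (station x) and 10 mm thick, its underside 335 mm above the bench, reaching from 5 mm on the -y side of the cap's centre 207 mm back to its post (station +y). It stops a tool from coming straight down on the cap: come in along the cap's leaning axis
- hood: the splash hood with its post (22 x 12 mm at station x 105, y 296 mm). Origin as the station's. Not to be touched
- round_die: bystander: round steel die: disc 60 mm across and 10 mm thick with a round 16 mm stub on top, 42 mm tall in all; the look-alike, not the one wanted. Origin: centre of the underside
- beaker: bystander: open white plastic beaker, 62 mm across, 78 mm tall. Origin: centre of the underside
- tape: bystander: cardboard ring, 70 mm across, 24 mm tall. Origin: centre of the underside
- wash_bottle: bystander: closed white bottle standing in front of the tray, 54 mm across, 165 mm tall. Origin: centre of the underside
- weight: bystander: brass weight with a knob, 42 mm across, 54 mm tall. Origin: centre of the underside
- discs: bystander: stack of round paper sheets, 120 mm across, 16 mm high. Origin: centre of the underside
- screwdriver: bystander: screwdriver lying on the bench, about 200 mm long along its x. Origin: centre of the underside
There are look-alikes about, which are no part of the job. Leave any green or purple look-alike of the die alone.

How it is judged:
By the outcome, as a careful person would: the job done as asked, in the order asked, and still so for the second after the job is handed in, with the robot touching nothing.
It also fails if it takes over 69 s, if anything falls off the work surface, if the arm or the gripper's body presses on something with over 40 N, if the wrist force passes 120 N, or if a joint passes its speed limit or range.

### The arm

A 6-joint arm with a two-finger parallel gripper is mounted at the origin on the work surface. World frame = base frame: x ahead of the robot, y to its left, z up, the work surface at z = 0. Lengths are in m, angles in rad, forces in N, time in s.
With the tool pointing down it reaches from about 0.325 to 0.9 m from the base axis. Payload 6.1 kg.
Tool frame: the origin (TCP) lies at the very end of the fingers, on their centre line; the grasp point (between the pads) lies 19 mm behind it; z points along the fingers, x is the direction in which the jaws open and shut, and the axes are right-handed (so a half turn about z gives the same grasp; the last joint's range is limited). The gripper opens to 87 mm and grips with 3 to 60 N. Pads are 19 mm wide; open, the fingers measure 117 mm over their backs; the gripper's body (75 mm by 190 mm) begins 51 mm behind the grasp point.
Start: joints at [1.056, 0.22, 1.526, -0, 1.395, -0.126], TCP at [0.237, 0.578, 0.223] pointing down, gripper open.
Joint ranges: [-2.98, 2.98], [-0.91, 2.08], [0.09, 2.57], [-1.24, 4.39], [0.2, 2.65], [-2.68, 2.68]. Speed limits (rad/s): [2.57, 2.57, 3.01, 3.14, 3.14, 3.14].

### API

Orientations are given as a unit quaternion [w, x, y, z].
In Python, from workcell import * gives the robot as it stands.
- The arm moves only by the shell command python3 -m handwheel 'ROWS' [FORCE]. ROWS is JSON, a list of rows, each a list of 3 entries, a list of its own where there are three numbers: the shift along the tool's x, y, z each as a share of 250 mm, from -1 to 1, then the turn, a rotation vector about the tool's x, y, z each as a share of 0.1 rad, from -1 to 1, then the closure, from 0 (fully open) to 1 (shut). A call has 1 to 20 rows; each row shifts and turns the commanded pose from where the row before left it, along the tool's axes as they then stand; what a row does not reach is not made up. A row lasts 1/12 s, in which the tool goes at most 41.7 mm and 7.16 degrees, less where a joint would pass 70% of its speed; a pose out of reach is approached as far as the arm can. A call with a number of a shift or a turn outside -1 to 1 is refused whole. A call with a gripper value outside its range is refused whole. The fingers move at their own pace and stop on an object; FORCE is the grip in N (left out, the last holds). Time passes only in rows, so rows that do not move let the fingers close. It gives the time, the measured TCP pose, the force and the opening at its end, in the units of the state.
- read_state(): the state, without advancing time (a new reading comes with each control period).
- read_camera(name): name is "side" or "top"; returns a dict with "pixels" (384x512x3 uint8, red, green, blue), "z_map" (384x512 float32, m along the optical axis (not along the pixel's ray), 0 where there is no reading), "intrinsics" (3x3 intrinsics, pixels), "camera_from_world" (4x4, takes a point from world to camera coordinates). Camera axes: x right, y up, looking along -z (the intrinsics and any distortion apply to the point x, -y, -z); pixel columns grow to the right and rows downward; lengths in m; the calibration is good to about 2 mm. A picture is of the moment at which its call begins.
- sign_off(): hands the job in, once; it reports no verdict.
The state is a dict: "t": time; "joints": joint angles; "qvel": joint speeds; "joint_torque": joint torques, N m; "tcp_pos": TCP position; "eef_rot": TCP orientation; "force": force on the tool from outside, world axes, zero at the start; "wrist_torque": the same for the moment, N m; "opening": finger opening in m.
Only numpy, scipy, OpenCV 4.12 (cv2) and the standard library are available. Lean on these libraries where they do the work, as an engineer would, in place of code of your own. Each camera call takes 0.05 s, during which the arm holds its last target.

## Working session

There is one attempt and no reset: what is moved stays moved. The work goes in short steps, Python scripts to look and compute and a shell command to move; the robot and the scene stay as the last step left them, time stands still between calls to the robot, and variables do not carry over. Pictures are saved under pics/ and viewed, and the job is handed in when it is done.

```bash
ls; mkdir -p pics; python3 - <<'E'
from workcell import *
import cv2, numpy as np
print(read_state())
for n in ("top","side"):
    c=read_camera(n); cv2.imwrite(f"pics/{n}0.png",c["pixels"][:,:,::-1]); np.savez(f"pics/{n}0.npz",**c)
    print(n,c["intrinsics"].tolist(),np.round(c["camera_from_world"],4).tolist())
E
```

```text
pics
{'t': 0.0, 'joints': array([ 1.05590930e+00,  2.21238477e-01,  1.52764183e+00, -1.39423470e-06,
        1.39469253e+00, -1.26118908e-01]), 'qvel': array([ 7.15411149e-04, -1.73809493e-03,  3.14208736e-04,  8.72990374e-05,
       -4.02513085e-04,  9.49089476e-04]), 'joint_torque': array([ 1.26402254e-03, -4.94611394e+01, -3.87372279e+01,  7.00247241e-02,
        5.71162964e-02, -1.25779447e-04]), 'tcp_pos': array([0.23660518, 0.57779723, 0.22141335]), 'eef_rot': array([ 4.44499520e-04,  8.30375568e-01,  5.57203227e-01, -8.84702572e-04]), 'force': array([-0.01904775, -0.28505065, -0.2207691 ]), 'wrist_torque': array([0.01568713, 0.0177561 , 0.00634496]), 'opening': 0.08706892878309992}
top [[440.7834288874228, 0.0, 262.8111123884407], [0.0, 440.7834288874228, 182.74526079580585], [0.0, 0.0, 1.0]] [[0.0161, -0.9999, -0.0005, -0.081], [0.9939, 0.0159, 0.1087, -0.5305], [-0.1087, -0.0023, 0.9941, -1.4406], [0.0, 0.0, 0.0, 1.0]]
side [[386.8280916055994, 0.0, 256.07601366605377], [0.0, 386.8280916055994, 190.27204932220457], [0.0, 0.0, 1.0]] [[0.929, -0.3698, -0.0126, -0.4916], [0.2727, 0.6612, 0.6989, -0.2512], [-0.2502, -0.6527, 0.7151, -1.165], [0.0, 0.0, 0.0, 1.0]]
```

View pics/top0.png

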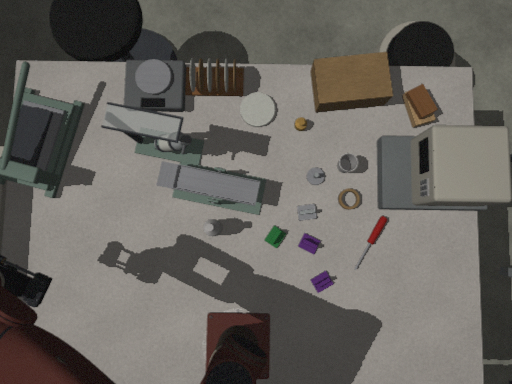

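View pics/side0.png

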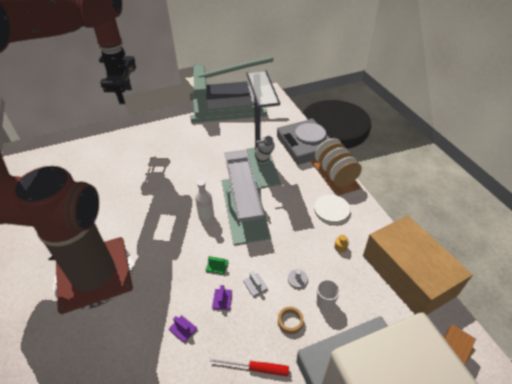

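Look-alike candidates in the top view are: grey rectangular (307,212), round grey (316,176), green (274,237), and purple (310,243) and (322,281). By the description I choose the grey one at (307,212), and I'll check it in a crop.

```bash
cat > h.py <<'E'
import numpy as np, cv2
from scipy.spatial.transform import Rotation as R
def load(n): return dict(np.load(n))
def proj(c,P):
    P=np.atleast_2d(P); T=c["camera_from_world"]; p=P@T[:3,:3].T+T[:3,3]
    q=np.c_[p[:,0],-p[:,1],-p[:,2]]@c["intrinsics"].T
    return q[:,:2]/q[:,2:]
def ray(c,uv):
    uv=np.atleast_2d(uv).astype(float); K=c["intrinsics"];T=c["camera_from_world"]
    d=np.c_[uv,np.ones(len(uv))]@np.linalg.inv(K).T; d=d*[1,-1,-1]
    return -T[:3,:3].T@T[:3,3], d@T[:3,:3]
def onplane(c,uv,z):
    o,d=ray(c,uv); s=(z-o[2])/d[:,2]; return o+d*s[:,None]
def cloud(c):
    h,w=c["z_map"].shape; u,v=np.meshgrid(np.arange(w),np.arange(h))
    o,d=ray(c,np.c_[u.ravel(),v.ravel()]); P=o+d*c["z_map"].reshape(-1,1)
    P=P.reshape(h,w,3); P[c["z_map"]==0]=np.nan; return P
def crop(c,x0,y0,x1,y1,f,s):
    im=c["pixels"][y0:y1,x0:x1,::-1]; cv2.imwrite(f,cv2.resize(im,None,fx=s,fy=s,interpolation=cv2.INTER_CUBIC))
E
python3 - <<'E'
from h import *
t=load("pics/top0.npz"); s=load("pics/side0.npz")
crop(t,255,150,355,250,"pics/c1.png",6); crop(t,95,90,275,225,"pics/c2.png",4.4); crop(s,185,60,345,245,"pics/c3.png",3.2)
P=cloud(t); np.set_printoptions(precision=3,suppress=True)
sub=P[195:228,290:325]; m=sub[...,2]
print(np.nanmin(m),np.nanmax(m)); 
for r in range(0,33,2): print(195+r,np.round(m[r]*1000).tolist())
E
```

```text
-0.012624383142611162 0.050160859538668
195 [3.0, -13.0, 5.0, -1.0, -1.0, 1.0, -1.0, 6.0, 2.0, 3.0, -4.0, 1.0, 0.0, 2.0, -2.0, -2.0, -3.0, 2.0, -3.0, 1.0, -1.0, -2.0, 0.0, -0.0, 5.0, -2.0, 1.0, -2.0, -5.0, 1.0, -3.0, 0.0, -4.0, -0.0, -1.0]
197 [2.0, -1.0, 2.0, 2.0, -7.0, -1.0, 2.0, 7.0, -0.0, -5.0, 2.0, -3.0, 3.0, -2.0, 0.0, 4.0, 2.0, 2.0, -5.0, 4.0, 6.0, -3.0, -3.0, 4.0, 3.0, 4.0, -0.0, 7.0, 1.0, 3.0, -2.0, -2.0, -3.0, -0.0, -8.0]
199 [1.0, -7.0, -3.0, -1.0, -10.0, -5.0, 5.0, 2.0, -2.0, -2.0, -2.0, -3.0, -5.0, 4.0, -1.0, 2.0, 2.0, 3.0, 2.0, 3.0, 4.0, -1.0, 1.0, -2.0, -1.0, 0.0, -1.0, 2.0, -8.0, 1.0, 2.0, -2.0, 0.0, -6.0, 3.0]
201 [2.0, 2.0, -2.0, -1.0, -2.0, -3.0, -0.0, -0.0, -0.0, -3.0, 1.0, 3.0, 1.0, -1.0, -1.0, 2.0, -2.0, 0.0, -1.0, -1.0, -0.0, -2.0, 10.0, -0.0, -3.0, -4.0, -3.0, 0.0, 1.0, 2.0, 1.0, 1.0, -1.0, -4.0, -2.0]
203 [3.0, 3.0, -1.0, 1.0, -0.0, 3.0, -1.0, -1.0, -6.0, 1.0, -3.0, 0.0, -0.0, -2.0, 2.0, 0.0, 1.0, -1.0, -1.0, -0.0, 2.0, 2.0, 1.0, -4.0, 3.0, -3.0, 1.0, -6.0, 1.0, 3.0, -5.0, 4.0, 3.0, -0.0, -0.0]
205 [-0.0, -2.0, 1.0, -1.0, -3.0, -3.0, 1.0, 3.0, 3.0, 10.0, 13.0
[... 1633 characters left out ...]
0, -4.0, 0.0, 2.0, 7.0, 3.0, 1.0, -0.0, 8.0, 1.0, 5.0, -1.0, -3.0, -1.0, -7.0, 8.0, 3.0, 1.0, 4.0, 2.0]
223 [-3.0, -3.0, -3.0, 5.0, 3.0, 3.0, 0.0, 10.0, -0.0, -7.0, 2.0, -2.0, -3.0, -0.0, -1.0, -2.0, 2.0, -1.0, -1.0, -4.0, 5.0, 1.0, 4.0, 2.0, -1.0, 4.0, 1.0, 5.0, -2.0, -4.0, 4.0, -7.0, -4.0, 2.0, -4.0]
225 [2.0, -1.0, 3.0, 0.0, -0.0, 2.0, 0.0, -4.0, 4.0, 5.0, -4.0, 6.0, 3.0, 0.0, 7.0, 1.0, -3.0, 1.0, 2.0, -0.0, 2.0, 4.0, -2.0, 1.0, -2.0, -3.0, -3.0, -2.0, 2.0, -3.0, -3.0, -3.0, 2.0, -0.0, -1.0]
227 [3.0, 2.0, -4.0, -0.0, -0.0, 3.0, 3.0, 7.0, 5.0, 4.0, -4.0, 2.0, 0.0, -1.0, -2.0, -1.0, -2.0, 1.0, -1.0, -2.0, -0.0, 3.0, -1.0, -1.0, 1.0, -2.0, -0.0, 2.0, -3.0, -4.0, -1.0, -3.0, -6.0, 2.0, -3.0]
```

View pics/c1.png

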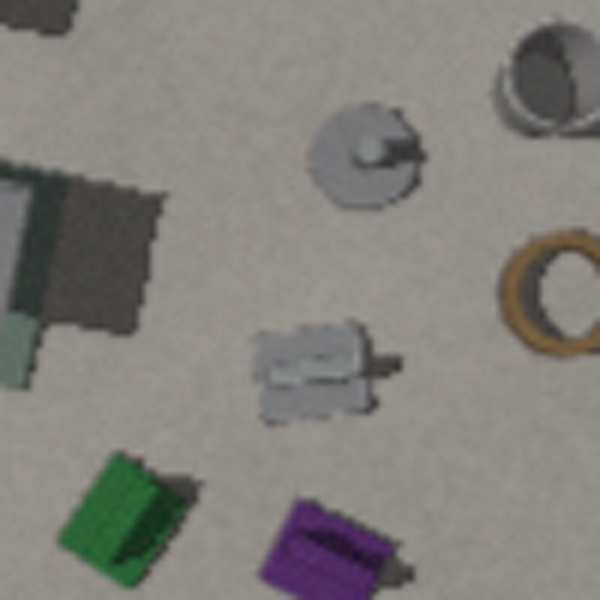

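View pics/c2.png

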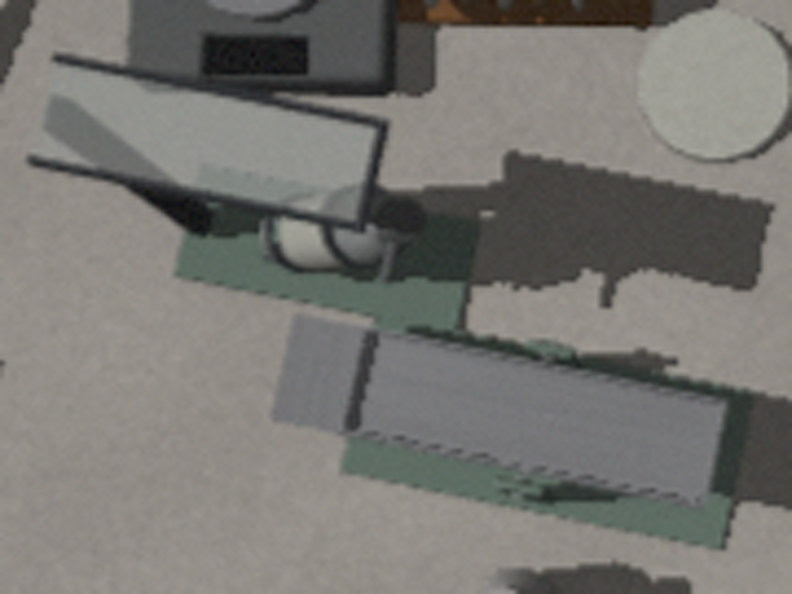

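View pics/c3.png

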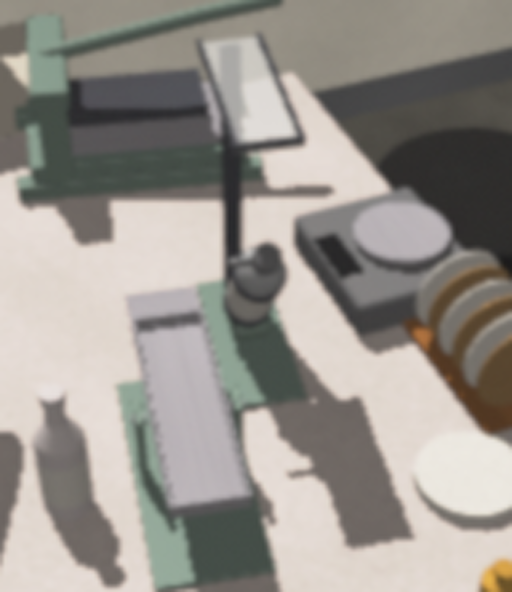

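The crop confirms it: the grey rectangular base with a straight rib is at (307,212), and the round one is at (316,176). In the crop the tray's lip is on the left and its loading end is on the right, low.

```bash
python3 - <<'E'
from h import *
np.set_printoptions(precision=4,suppress=True)
t=load("pics/top0.npz"); s=load("pics/side0.npz")
for n,c,box in (("top",t,(290,195,325,228)),("side",s,(235,265,275,305))):
    P=cloud(c); x0,y0,x1,y1=box; sub=P[y0:y1,x0:x1]
    rib=sub[(sub[...,2]>0.030)]; 
    print(n,"rib",len(rib),np.median(rib,0),rib.mean(0),"rect",cv2.minAreaRect((rib[:,:2]*1000).astype(np.float32)))
    b=sub[(sub[...,2]>0.0065)]; b=b[:,:2]
    print(" base",b.mean(0),cv2.minAreaRect((b*1000).astype(np.float32)))
# tray
P=cloud(t); sub=P[145:225,150:275].reshape(-1,3)
uv=np.stack(np.meshgrid(np.arange(150,275),np.arange(145,225)),-1).reshape(-1,2)
m=(sub[:,2]>0.06)&(sub[:,2]<0.16)
mask=np.zeros((384,512),np.uint8); mask[uv[m][:,1],uv[m][:,0]]=255
k,l,st,ce=cv2.connectedComponentsWithStats(mask,connectivity=4); print(st,ce)
i=1+st[1:,4].argmax(); sel=(l==i); 
Q=P[sel]; r=cv2.minAreaRect((Q[:,:2]*1000).astype(np.float32)); print(r)
A=np.c_[Q[:,:2],np.ones(len(Q))]; co=np.linalg.lstsq(A,Q[:,2],rcond=None)[0]
for _ in range(5):
    res=Q[:,2]-A@co; g=np.abs(res)<0.008; co=np.linalg.lstsq(A[g],Q[g,2],rcond=None)[0]
print(co, "tilt",np.arctan(np.hypot(co[0],co[1])),"dir",np.degrees(np.arctan2(co[1],co[0])))
v=np.zeros((384,512),np.uint8); v[sel]=255; cv2.imwrite("pics/m1.png",cv2.resize(v[90:240,90:290],None,fx=3,fy=3))
E
```

```text
top rib 56 [ 0.4392 -0.2187  0.0413] [ 0.4387 -0.2191  0.0415] rect ((438.7482604980469, -218.78114318847656), (11.748330116271973, 47.14158248901367), 8.390225410461426)
 base [ 0.4378 -0.2188] ((439.0308837890625, -221.50979614257812), (100.55719757080078, 114.77448272705078), 3.0970041751861572)
side rib 87 [ 0.4381 -0.2239  0.0409] [ 0.4383 -0.2239  0.04  ] rect ((438.80206298828125, -221.3782958984375), (12.896699905395508, 50.67973327636719), 6.697062969207764)
 base [ 0.4362 -0.2259] ((438.63739013671875, -222.68331909179688), (50.528255462646484, 61.42667770385742), 8.684688568115234)
[[     0      0    512    384 193799]
 [   155    145     27      7    113]
 [   156    161    104     45   2584]
 [   207    198     13      6     42]
 [   204    219     17      6     70]] [[256.2094 191.633 ]
 [166.0354 147.9823]
 [208.0755 182.4625]
 [212.6429 200.4048]
 [212.3143 221.7   ]]
((529.401611328125, 100.42346954345703), (318.7409362792969, 96.89974212646484), 79.35073852539062)
[0.0192 0.0317 0.0891] tilt 0.03708949175239103 dir 58.75825617043064
```

View pics/m1.png

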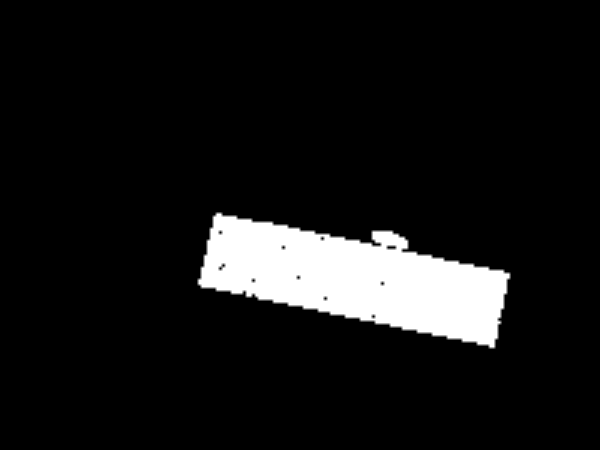

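```bash
python3 - <<'E'
from h import *
np.set_printoptions(precision=3,suppress=True)
for n in("top","side"):
    c=load(f"pics/{n}0.npz"); P=cloud(c)
    yaw=np.radians(-10.6)
    e=np.array([-np.sin(-yaw)*-1,np.cos(yaw),0]); 
    # station +y dir: image-left with up; estimate
    ey=np.array([np.sin(np.radians(10.65)),np.cos(np.radians(10.65)),0]); ex=np.array([ey[1],-ey[0],0])
    C=np.array([.5294,.1004,0])
    D=P-C; a=D@ey; b=D@ex
    for yy in np.arange(-.17,.18,.02):
        m=(np.abs(a-yy)<.01)&(np.abs(b)<.025)&(P[...,2]>.03)&(P[...,2]<.3)
        if m.sum(): print(n,round(yy,3),m.sum(),np.median(P[m][:,2]))
E
```

```text
top -0.15 95 0.09734652142116307
top -0.13 97 0.09731394895006251
top -0.11 99 0.0992796381526051
top -0.09 97 0.09948770591469103
top -0.07 101 0.09972433985557827
top -0.05 97 0.10057031653074788
top -0.03 99 0.10094349992753893
top -0.01 100 0.10139035031888577
top 0.01 99 0.10261056105500965
top 0.03 100 0.10333852360117168
top 0.05 97 0.1036688409909794
top 0.07 101 0.1044832877908124
top 0.09 102 0.10527407604360584
top 0.11 98 0.10737946883488891
top 0.13 102 0.106614222837909
top 0.15 91 0.10756831288626345
side -0.17 44 0.09850896531868814
side -0.15 59 0.09830893534345464
side -0.13 86 0.0968880877964694
side -0.11 73 0.09766689541171325
side -0.09 77 0.09870610131921409
side -0.07 70 0.09884768988541354
side -0.05 68 0.09949503349443117
side -0.03 67 0.10029799807600581
side -0.01 73 0.10083175058314642
side 0.01 60 0.10231387321231672
side 0.03 64 0.10230655666702165
side 0.05 62 0.10372606139584961
side 0.07 59 0.10445038325025391
side 0.09 62 0.10552473811045793
side 0.11 50 0.10956593851509056
side 0.13 51 0.1063470373062595
side 0.15 45 0.10681362308846354
```

```bash
python3 - <<'E'
from h import *
np.set_printoptions(precision=4,suppress=True)
from scipy.optimize import least_squares
t=load("pics/top0.npz"); s=load("pics/side0.npz")
P=cloud(t)
m=((P[...,2]>.06)&(P[...,2]<.16)).astype(np.uint8)
m[:145]=0;m[225:]=0;m[:,:150]=0;m[:,275:]=0
m=cv2.medianBlur(m*255,3)
k,l,st,ce=cv2.connectedComponentsWithStats(m,connectivity=4); i=1+st[1:,4].argmax(); m=(l==i)
# long lower edge
def onp(uv,h): # plane follows tilt; iterate
    z=0.1+h*np.ones(len(uv))
    o,d=ray(t,uv)
    for _ in range(4):
        p=o+d*((z-o[2])/d[:,2])[:,None]; z=0.1+h+.033*(p[:,1]-.07)
    return p
lo=[];up=[]
for u in range(172,250):
    v=np.where(m[:,u])[0]; lo.append((u,v.max()+.5)); 
    if not 210<u<235: up.append((u,v.min()-.5))
for nm,e,h in (("lo",lo,.012),("up",up,.005)):
    p=onp(np.array(e),h); f=cv2.fitLine((p[:,:2]).astype(np.float32),cv2.DIST_HUBER,0,.001,.001).ravel(); print(nm,f,np.degrees(np.arctan2(f[0],f[1]))); 
lf=[];rt=[]
for v in range(165,183):
    u=np.where(m[v])[0]; lf.append((u.min()-.5,v))
for v in range(187,203):
    u=np.where(m[v])[0]; rt.append((u.max()+.5,v))
for nm,e,h in (("lip end",lf,.0),("load end",rt,.012)):
    p=onp(np.array(e),h); f=cv2.fitLine((p[:,:2]).astype(np.float32),cv2.DIST_HUBER,0,.001,.001).ravel(); print(nm,f,np.degrees(np.arctan2(f[0],f[1])))
E
```

```text
lo [0.1862 0.9825 0.4775 0.0904] 10.730585
up [0.1851 0.9827 0.5634 0.1105] 10.664551
lip end [ 0.985  -0.1728  0.5464  0.2591] 99.95286
load end [ 0.9848 -0.1737  0.4856 -0.0538] 100.00173
```

```bash
cat >> h.py <<'E'
YAW=np.radians(-10.7); SR=R.from_euler('z',YAW).as_matrix(); SO=np.array([.5158,.0762,0])
def st(p): return np.atleast_2d(p)@SR.T+SO
def tray(p,tilt): # tilt + => spray end (+y) low
    Rt=R.from_euler('x',-tilt).as_matrix(); return st((np.atleast_2d(p)+[0,0,.006])@Rt.T+[0,0,.095])
E
python3 - <<'E'
from h import *
np.set_printoptions(precision=4,suppress=True)
print("cap",st([.105,.1004,.205]),"load",tray([0,-.085,0],-.033),"lip",tray([0,.165,0],-.033),tray([0,.165,0],.4))
for n,b,f in(("top",(95,90,275,225),4),("side",(185,60,345,245),3.2)):
    c=load(f"pics/{n}0.npz"); im=cv2.resize(c["pixels"][b[1]:b[3],b[0]:b[2],::-1],None,fx=f,fy=f,interpolation=cv2.INTER_CUBIC)
    pts=np.vstack([st([[.105,.1004,.205],[.07,.0954,.335],[.14,.0954,.335],[.07,.302,.335],[.14,.302,.335],[.105,.218,.037]]),tray([[0,-.085,0],[0,.165,0],[-.0395,.185,0],[.0395,.185,0],[-.0395,-.133,.012],[.0395,-.133,.012]],-.033)])
    for p in (proj(c,pts)-[b[0],b[1]]+.5)*f: cv2.circle(im,tuple(int(x) for x in p),3,(0,0,255),-1)
    cv2.imwrite(f"pics/ov_{n}.png",im)
E
```

```text
cap [[0.6376 0.1554 0.205 ]] load [[ 0.5    -0.0075  0.0982]] lip [[0.5464 0.238  0.1064]] [[0.5445 0.2278 0.0363]]
```

View pics/ov_top.png

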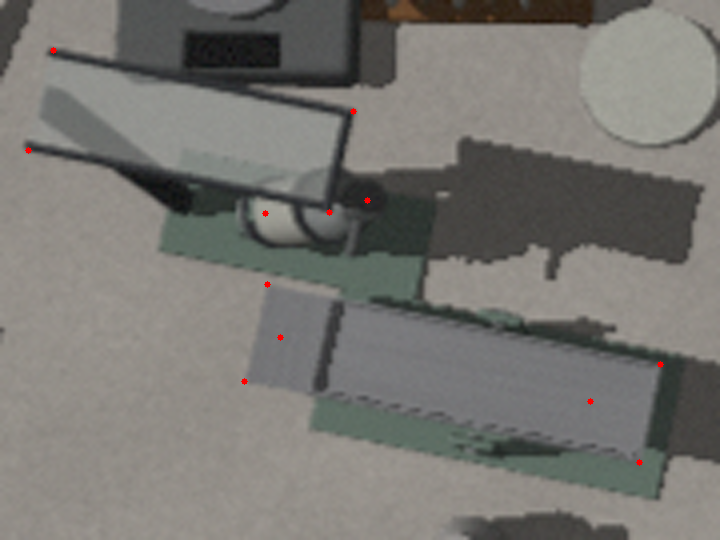

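View pics/ov_side.png

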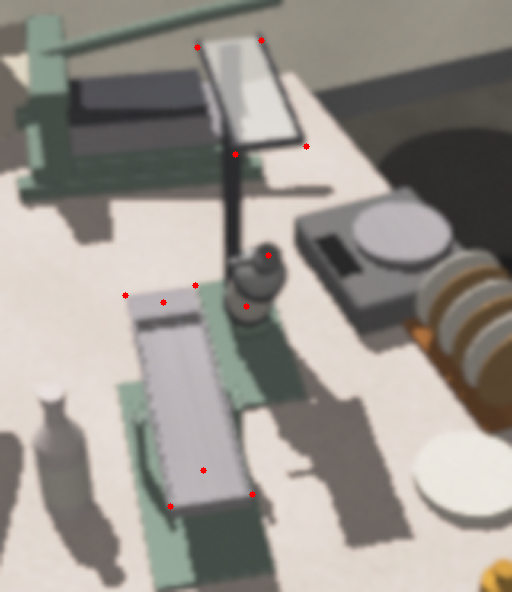

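```bash
cat >> h.py <<'E'
def down(deg): 
    c,s=np.cos(np.radians(deg)),np.sin(np.radians(deg)); x=np.array([c,s,0]);z=np.array([0,0,-1.]); return np.c_[x,np.cross(z,x),z]
def cur():
    from workcell import read_state
    s=read_state(); q=s["eef_rot"]; return s,s["tcp_pos"],R.from_quat([q[1],q[2],q[3],q[0]]).as_matrix()
def plan(pos,Rt,show=True):
    s,p,Rc=cur(); rv=R.from_matrix(Rc.T@Rt).as_rotvec(); d=Rt.T@(np.array(pos)-p)
    np.set_printoptions(precision=4,suppress=True)
    print("t",round(s["t"],2),"tcp",p,"F",s["force"],"open",round(s["opening"],4),"j",s["joints"])
    print("turn/0.1:",rv/.1," then shift/250 (target axes):",d/.25,"| shift in current axes:",Rc.T@(np.array(pos)-p)/.25)
E
python3 - <<'E'
from h import *
for a in (8.,188.): plan([.4387,-.2205,.12],down(a))
t=load("pics/top0.npz");P=cloud(t)
q=P[215:240,200:230]; m=q[...,2]>.12; b=q[m]; print("bottle",b.mean(0),"in station",(b.mean(0)-SO)@SR)
E
```

```text
t 0.1 tcp [0.2367 0.5779 0.2216] F [ 1.3325  0.7782 -0.2313] open 0.0871 j [ 1.0559  0.2212  1.5275 -0.      1.3947 -0.1261]
turn/0.1: [ 0.0071  0.017  10.4236]  then shift/250 (target axes): [0.3559 3.2748 0.4062] | shift in current axes: [-2.648   1.9585  0.4104]
t 0.1 tcp [0.2367 0.5779 0.2216] F [ 1.3325  0.7782 -0.2313] open 0.0871 j [ 1.0559  0.2212  1.5275 -0.      1.3947 -0.1261]
turn/0.1: [ -0.0197   0.0083 -20.9923]  then shift/250 (target axes): [-0.3559 -3.2748  0.4062] | shift in current axes: [-2.648   1.9585  0.4104]
bottle [0.3818 0.0845 0.153 ] in station [-0.1332 -0.0167  0.153 ]
```

```bash
python3 -m handwheel '[[[0,0,0],[0,0,1],0.3],[[0,0,0],[0,0,1],0.3],[[0,0,0],[0,0,1],0.3],[[0,0,0],[0,0,1],0.3],[[0,0,0],[0,0,1],0.3],[[0,0,0],[0,0,1],0.3],[[0,0,0],[0,0,1],0.3],[[0,0,0],[0,0,1],0.3],[[0,0,0],[0,0,1],0.3],[[0,0,0],[0,0,1],0.3],[[0,0,0],[0,0,0.42],0.3]]' 30
python3 -m handwheel '[[[0.014,0.13,0],[0,0,0],0.3],[[0.014,0.13,0],[0,0,0],0.3],[[0.014,0.13,0],[0,0,0],0.3],[[0.014,0.13,0],[0,0,0],0.3],[[0.014,0.13,0],[0,0,0],0.3],[[0.014,0.13,0],[0,0,0],0.3],[[0.014,0.13,0],[0,0,0],0.3],[[0.014,0.13,0],[0,0,0],0.3],[[0.014,0.13,0],[0,0,0],0.3],[[0.014,0.13,0],[0,0,0],0.3],[[0.014,0.13,0],[0,0,0],0.3],[[0.014,0.13,0],[0,0,0],0.3],[[0.014,0.13,0],[0,0,0],0.3],[[0.014,0.13,0],[0,0,0],0.3],[[0.014,0.13,0],[0,0,0],0.3],[[0.014,0.13,0],[0,0,0],0.3],[[0.014,0.13,0],[0,0,0],0.3],[[0.014,0.13,0],[0,0,0],0.3],[[0.014,0.13,0],[0,0,0],0.3],[[0.014,0.13,0],[0,0,0],0.3]]'
python3 - <<'E'
from h import *
plan([.4387,-.2205,.12],down(8.))
E
```

```text
t: 1.02
tcp_pos: [0.2368, 0.578, 0.2219]
eef_rot: [0.0, 0.998, 0.067, -0.0]
force: [0.5, 0.4, 0.0]
opening: 0.0611
t: 2.68
tcp_pos: [0.3968, -0.0572, 0.2224]
eef_rot: [-0.0, 0.998, 0.07, 0.0]
force: [1.0, 0.2, 0.5]
opening: 0.0608
t 2.68 tcp [ 0.3968 -0.0572  0.2224] F [1.0183 0.2056 0.4506] open 0.0608 j [-0.3406 -0.3493  2.0685  0.0001  1.4223 -0.4802]
turn/0.1: [-0.0007 -0.0017 -0.0001]  then shift/250 (target axes): [0.075  0.6702 0.4095] | shift in current axes: [0.075  0.6703 0.4095]
```

```bash
python3 -m handwheel '[[[0.015,0.13,0.04],[0,0,0],0.3],[[0.015,0.13,0.08],[0,0,0],0.3],[[0.015,0.13,0.08],[0,0,0],0.3],[[0.015,0.13,0.08],[0,0,0],0.3],[[0.015,0.13,0.08],[0,0,0],0.3],[[0,0.02,0.05],[0,0,0],0.3],[[0,0,0],[0,0,0],0.3],[[0,0,0],[0,0,0],0.3]]'
python3 - <<'E'
from h import *
from workcell import *
plan([.4387,-.2205,.014],down(8.))
c=read_camera("side"); crop(c,190,200,340,350,"pics/g1.png",4)
E
```

```text
t: 3.35
tcp_pos: [0.4378, -0.2182, 0.1189]
eef_rot: [-0.001, 0.998, 0.069, -0.001]
force: [0.3, -0.2, 0.4]
opening: 0.0608
t 3.35 tcp [ 0.4378 -0.2182  0.1189] F [ 0.317  -0.1821  0.3673] open 0.0608 j [-0.624  -0.0007  1.9706  0.0003  1.1752 -0.7629]
turn/0.1: [-0.0261  0.0234 -0.0077]  then shift/250 (target axes): [0.0022 0.0095 0.4198] | shift in current axes: [0.0032 0.0106 0.4197]
```

View pics/g1.png

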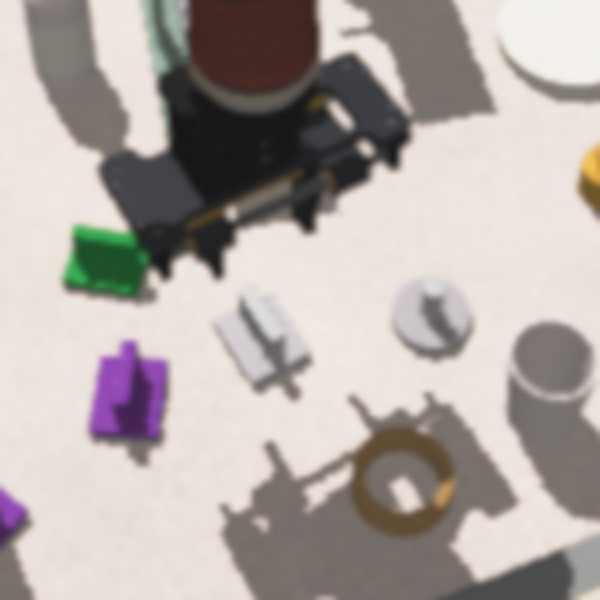

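The crop shows the open gripper above and behind the grey die, whose rib is at crop (262,315), with the fingers straddling the rib line. The coloured dies are clear of it.

```bash
python3 -m handwheel '[[[0.002,0.01,0.08],[0,0,0],0.3],[[0,0,0.08],[0,0,0],0.3],[[0,0,0.08],[0,0,0],0.3],[[0,0,0.08],[0,0,0],0.3],[[0,0,0.05],[0,0,0],0.3],[[0,0,0.04],[0,0,0],0.3],[[0,0,0.01],[0,0,0],0.3],[[0,0,0],[0,0,0],0.3]]'
python3 -m handwheel '[[[0,0,0],[0,0,0],1],[[0,0,0],[0,0,0],1],[[0,0,0],[0,0,0],1],[[0,0,0],[0,0,0],1],[[0,0,0],[0,0,0],1],[[0,0,0],[0,0,0],1],[[0,0,0],[0,0,0],1],[[0,0,0],[0,0,0],1]]' 35
python3 - <<'E'
from h import *
plan([.4387,-.2205,.18],down(8.))
E
```

```text
t: 4.07
tcp_pos: [0.44, -0.2206, 0.0154]
eef_rot: [0.0, 0.998, 0.07, 0.0]
force: [-0.5, 0.5, 0.4]
opening: 0.061
t: 4.73
tcp_pos: [0.4394, -0.2212, 0.015]
eef_rot: [-0.0, 0.998, 0.07, -0.0]
force: [-4.7, -0.1, 3.5]
opening: 0.0158
t 4.73 tcp [ 0.4394 -0.2212  0.015 ] F [-4.6729 -0.072   3.4879] open 0.0158 j [-0.6266  0.1686  2.0181 -0.0004  0.9556 -0.7664]
turn/0.1: [-0.002   0.0071  0.0045]  then shift/250 (target axes): [-0.0024 -0.0031 -0.6599] | shift in current axes: [-0.0029 -0.0032 -0.6599]
```

```bash
python3 -m handwheel '[[[0,0,0],[0,0,0],1],[[0,0,0],[0,0,0],1],[[0,0,0],[0,0,0],1]]'
python3 -m handwheel '[[[0,0,-0.02],[0,0,0],1],[[0,0,-0.06],[0,0,0],1],[[0,0,-0.08],[0,0,0],1],[[0,0,-0.1],[0,0,0],1],[[0,0,-0.1],[0,0,0],1],[[0,0,-0.1],[0,0,0],1],[[0,0,-0.1],[0,0,0],1],[[0,0,-0.06],[0,0,0],1],[[0,0,-0.03],[0,0,0],1],[[0,0,0],[0,0,0],1]]'
python3 - <<'E'
from h import *
from workcell import *
L=tray([0,-.085,0],-.033)[0]
plan(L+[0,0,.08],down(-10.7))
c=read_camera("side"); crop(c,190,180,340,330,"pics/g2.png",4); np.savez("pics/side_l.npz",**c)
c=read_camera("top"); crop(c,240,130,360,250,"pics/g3.png",5)
E
```

```text
t: 4.98
tcp_pos: [0.4391, -0.2212, 0.015]
eef_rot: [-0.0, 0.998, 0.07, -0.001]
force: [-4.9, -0.6, 4.9]
opening: 0.0118
t: 5.82
tcp_pos: [0.4409, -0.2216, 0.1793]
eef_rot: [0.001, 0.998, 0.07, 0.002]
force: [0.2, -0.6, -3.7]
opening: 0.0116
t 5.82 tcp [ 0.4409 -0.2216  0.1793] F [ 0.24   -0.5984 -3.6953] open 0.0116 j [-0.6261 -0.065   1.9122  0.0006  1.2907 -0.7664]
turn/0.1: [ 0.0165 -0.0335  3.2693]  then shift/250 (target axes): [ 0.0732 -0.8855  0.0044] | shift in current axes: [ 0.3537 -0.8151  0.0037]
```

View pics/g2.png

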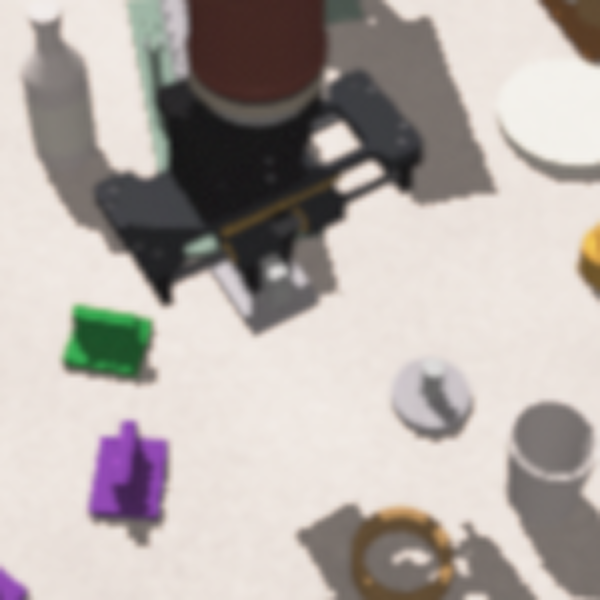

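The side crop shows the die hanging squarely in the fingers at crop (265,300). The bystanders haven't moved.

```bash
python3 -m handwheel '[[[0,0,0],[0,0,0.8],1],[[0,0,0],[0,0,0.8],1],[[0,0,0],[0,0,0.8],1],[[0,0,0],[0,0,0.8],1],[[0.005,-0.04,0],[0,0,0.07],1],[[0.01,-0.08,0],[0,0,0],1],[[0.01,-0.1,0],[0,0,0],1],[[0.01,-0.1,0],[0,0,0],1],[[0.01,-0.1,0],[0,0,0],1],[[0.01,-0.1,0],[0,0,0],1],[[0.01,-0.1,0],[0,0,0],1],[[0.005,-0.1,0],[0,0,0],1],[[0.005,-0.1,0],[0,0,0],1],[[0,-0.06,0],[0,0,0],1],[[0,0,0],[0,0,0],1],[[0,0,0],[0,0,0],1]]'
python3 - <<'E'
from h import *
from workcell import *
Rt=SR@R.from_euler('x',.033).as_matrix()@np.diag([1,-1,-1.])
plan(tray([0,-.085,.015],-.033)[0],Rt)
for n,b,f in(("top",(205,130,325,250),5),("side",(185,130,335,280),4)):
    c=read_camera(n); crop(c,*b,f"pics/p1_{n}.png",f); np.savez(f"pics/p1_{n}.npz",**c)
E
```

```text
t: 7.25
tcp_pos: [0.4978, -0.0077, 0.1755]
eef_rot: [-0.0, 0.996, -0.092, -0.002]
force: [-1.2, 0.2, -3.4]
opening: 0.0119
t 7.25 tcp [ 0.4978 -0.0077  0.1755] F [-1.1969  0.2374 -3.4136] open 0.0119 j [-0.1738 -0.0439  1.8995 -0.0003  1.2896  0.0112]
turn/0.1: [0.3328 0.0354 0.0174]  then shift/250 (target axes): [0.0084 0.0078 0.2491] | shift in current axes: [ 0.0092 -0.0005  0.2492]
```

View pics/p1_side.png

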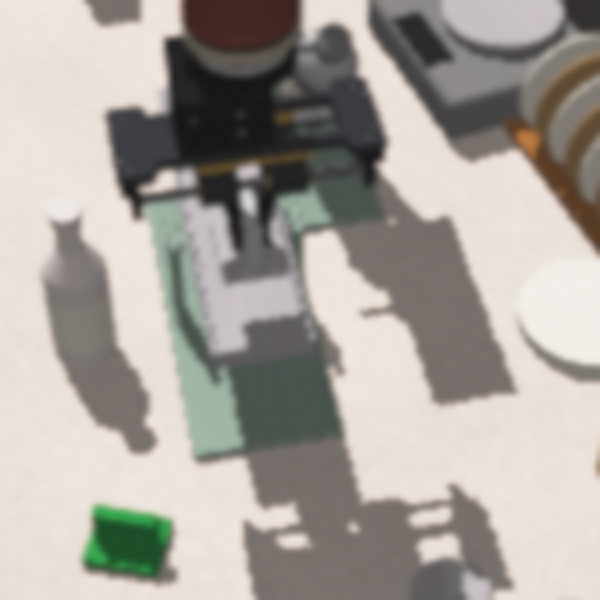

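View pics/p1_top.png

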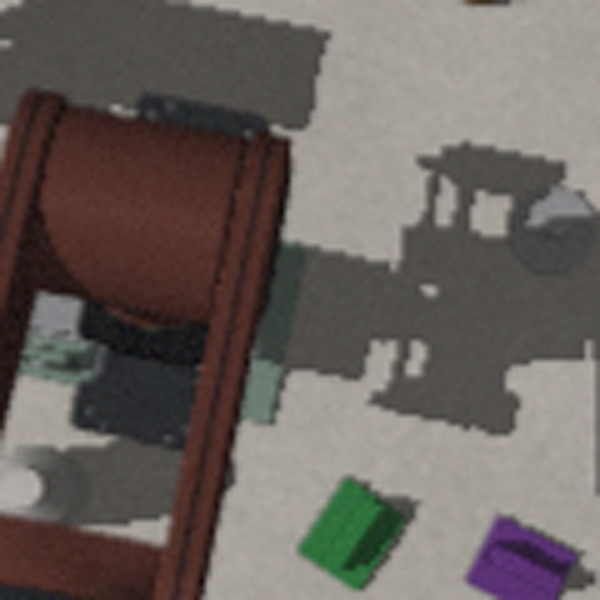

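The side crop shows the die above the loading end, centred between the walls (crop 255,262). I'll lower it now, level with the floor's slight tilt.

```bash
python3 -m handwheel '[[[0,0,0],[0.33,0.03,0.02],1],[[0.008,0.008,0.04],[0,0,0],1],[[0,0,0.06],[0,0,0],1],[[0,0,0.05],[0,0,0],1],[[0,0,0.04],[0,0,0],1],[[0,0,0.02],[0,0,0],1],[[0,0,0],[0,0,0],1],[[0,0,0],[0,0,0],1]]'
python3 - <<'E'
from h import *
Rt=SR@R.from_euler('x',.033).as_matrix()@np.diag([1,-1,-1.])
plan(tray([0,-.085,.015],-.033)[0],Rt)
E
```

```text
t: 8.02
tcp_pos: [0.5009, -0.0094, 0.1248]
eef_rot: [-0.016, 0.995, -0.095, 0.003]
force: [0.1, -0.2, -3.9]
opening: 0.0117
t 8.02 tcp [ 0.5009 -0.0094  0.1248] F [ 0.0977 -0.2275 -3.8617] open 0.0117 j [-0.199   0.0119  1.9463  0.0354  1.1815 -0.0231]
turn/0.1: [ 0.0025 -0.0247 -0.0257]  then shift/250 (target axes): [-0.0052 -0.0034  0.0464] | shift in current axes: [-0.0053 -0.0034  0.0464]
```

```bash
python3 -m handwheel '[[[-0.002,-0.002,0.01],[0,0,0],1],[[-0.002,0,0.012],[0,0,0],1],[[0,0,0.01],[0,0,0],1],[[0,0,0.004],[0,0,0],1],[[0,0,0],[0,0,0],1],[[0,0,0],[0,0,0],1]]'
python3 - <<'E'
from h import *
from workcell import *
Rt=SR@R.from_euler('x',.033).as_matrix()@np.diag([1,-1,-1.])
plan(tray([0,-.085,.015],-.033)[0],Rt)
c=read_camera("side"); crop(c,210,130,310,230,"pics/p2.png",6)
E
```

```text
t: 8.52
tcp_pos: [0.5003, -0.0081, 0.1161]
eef_rot: [-0.016, 0.995, -0.094, 0.003]
force: [0.1, -0.5, -3.3]
opening: 0.0116
t 8.52 tcp [ 0.5003 -0.0081  0.1161] F [ 0.1348 -0.4825 -3.341 ] open 0.0116 j [-0.1969  0.0207  1.9553  0.0359  1.1631 -0.0222]
turn/0.1: [ 0.0006 -0.0311 -0.0207]  then shift/250 (target axes): [-0.0015 -0.0001  0.0116] | shift in current axes: [-0.0016 -0.0001  0.0116]
```

View pics/p2.png

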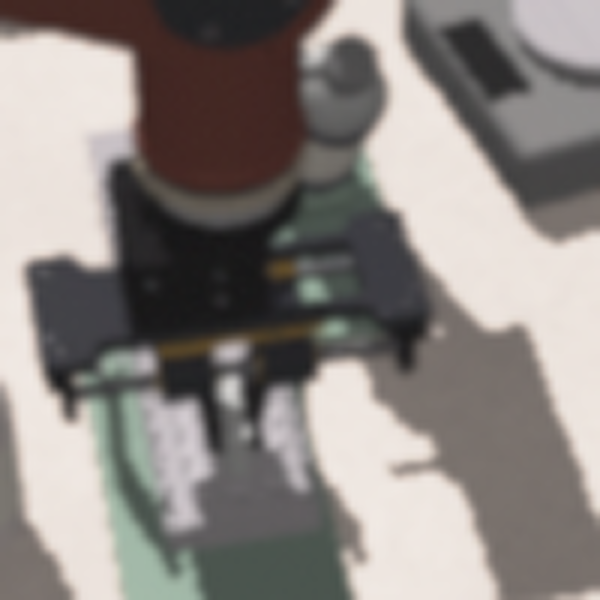

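```bash
python3 -m handwheel '[[[0,0,0.004],[0,0,0],1],[[0,0,0.004],[0,0,0],1],[[0,0,0],[0,0,0],1]]'
python3 -m handwheel '[[[0,0,0.003],[0,0,0],1],[[0,0,0],[0,0,0],1]]'
```

```text
t: 8.82
tcp_pos: [0.5001, -0.0081, 0.1138]
eef_rot: [-0.016, 0.995, -0.094, 0.003]
force: [0.5, -0.2, -3.5]
opening: 0.0118
t: 8.98
tcp_pos: [0.5003, -0.0081, 0.1132]
eef_rot: [-0.016, 0.995, -0.094, 0.003]
force: [0.0, 0.2, -4.1]
opening: 0.0115
```

```bash
python3 -m handwheel '[[[0,0,0.003],[0,0,0],1],[[0,0,0],[0,0,0],1]]'
python3 -m handwheel '[[[0,0,0.003],[0,0,0],1],[[0,0,0],[0,0,0],1]]'
```

```text
t: 9.15
tcp_pos: [0.5006, -0.0081, 0.1131]
eef_rot: [-0.016, 0.995, -0.094, 0.003]
force: [-1.4, 0.0, 0.8]
opening: 0.0117
t: 9.32
tcp_pos: [0.501, -0.0082, 0.1129]
eef_rot: [-0.016, 0.995, -0.094, 0.004]
force: [-2.2, 0.0, 4.9]
opening: 0.0116
```

```bash
python3 - <<'E'
from h import *
plan(tray([0,-.085,.015],-.033)[0],SR@R.from_euler('x',.033).as_matrix()@np.diag([1,-1,-1.]))
E
```

```text
t 9.32 tcp [ 0.501  -0.0082  0.1129] F [-2.1942  0.032   4.851 ] open 0.0116 j [-0.1968  0.0256  1.9569  0.0362  1.1552 -0.0224]
turn/0.1: [-0.0005 -0.0449 -0.0215]  then shift/250 (target axes): [-0.0045 -0.0001 -0.0011] | shift in current axes: [-0.0045 -0.0001 -0.0011]
```

In contact. I'll ease off a little and let go, opening only part way.

```bash
python3 -m handwheel '[[[0,0,-0.004],[0,0,0],1],[[0,0,0],[0,0,0],0.9],[[0,0,0],[0,0,0],0.75],[[0,0,0],[0,0,0],0.66],[[0,0,0],[0,0,0],0.66],[[0,0,0],[0,0,0],0.66],[[0,0,0],[0,0,0],0.66],[[0,0,0],[0,0,0],0.66]]'
python3 -m handwheel '[[[0,0,-0.02],[0,0,0],0.66],[[0,0,-0.05],[0,0,0],0.66],[[0,0,-0.08],[0,0,0],0.66],[[0,0,-0.1],[0,0,0],0.66],[[0,0,-0.1],[0,0,0],0.66],[[0,0,-0.1],[0,0,0],0.66],[[0,0,-0.05],[0,0,0],0.66],[[0,0,0],[0,0,0],0.66]]'
python3 - <<'E'
from h import *
from workcell import *
Rl=SR@R.from_euler('y',-10,degrees=True).as_matrix()@np.diag([1,-1,-1.])
plan(tray([-.028,.174,.04],-.033)[0],Rl)
c=read_camera("side"); crop(c,190,110,340,260,"pics/p3.png",4); np.savez("pics/p3.npz",**c)
E
```

```text
t: 9.98
tcp_pos: [0.5003, -0.0081, 0.1128]
eef_rot: [-0.016, 0.995, -0.094, 0.003]
force: [-0.4, 0.3, -0.7]
opening: 0.0289
t: 10.65
tcp_pos: [0.5012, -0.0125, 0.2416]
eef_rot: [-0.016, 0.995, -0.094, 0.006]
force: [0.4, -0.1, 0.2]
opening: 0.0297
t 10.65 tcp [ 0.5012 -0.0125  0.2416] F [ 0.3578 -0.1006  0.2386] open 0.0297 j [-0.2053 -0.1046  1.8305  0.0335  1.4066 -0.0217]
turn/0.1: [-0.3264  1.648  -0.0509]  then shift/250 (target axes): [-0.1844 -1.049   0.3528] | shift in current axes: [-0.1265 -1.0357  0.4125]
```

View pics/p3.png

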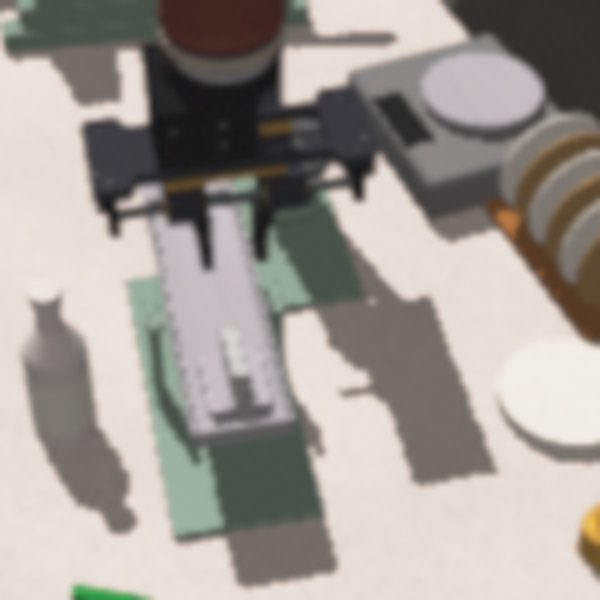

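The crop shows the die standing base down in the middle of the loading end (crop 242,385), with the gripper clear. Next is the lip: fingers shut, tool leaning away from the canister and hood.

```bash
python3 - <<'E'
from h import *
Rl=SR@R.from_euler('y',-15,degrees=True).as_matrix()@np.diag([1,-1,-1.])
print("A");plan(st([-.085,.05,.235])[0],Rl)
A=st([-.085,.05,.235])[0];B=st([-.085,.174,.2])[0];C=tray([-.03,.174,.03],-.033)[0]
print(Rl.T@(B-A)/.25,Rl.T@(C-B)/.25,C)
E
```

```text
A
t 10.7 tcp [ 0.5001 -0.0123  0.2391] F [-0.8566  0.5123  0.131 ] open 0.0293 j [-0.2053 -0.1029  1.8336  0.0335  1.4051 -0.0217]
turn/0.1: [-0.3247  2.5539 -0.0656]  then shift/250 (target axes): [-0.3365 -0.5594 -0.0732] | shift in current axes: [-0.3454 -0.5578  0.0326]
[-0.0362 -0.496   0.1352] [0.147  0.0051 0.3014] [0.5184 0.2515 0.1367]
```

```bash
python3 -m handwheel '[[[0,0,0],[-0.16,0.86,-0.03],1],[[0,0,0],[-0.16,0.85,-0.03],1],[[0,0,0],[0,0.85,0],1],[[-0.05,-0.05,-0.01],[0,0,0],1],[[-0.06,-0.08,-0.02],[0,0,0],1],[[-0.06,-0.08,-0.02],[0,0,0],1],[[-0.06,-0.1,-0.02],[0,0,0],1],[[-0.06,-0.1,0],[0,0,0],1],[[-0.05,-0.1,0],[0,0,0],1],[[0,-0.05,0],[0,0,0],1],[[0,0,0],[0,0,0],1]]'
python3 - <<'E'
from h import *
Rl=SR@R.from_euler('y',-15,degrees=True).as_matrix()@np.diag([1,-1,-1.])
plan(st([-.085,.174,.2])[0],Rl)
E
```

```text
t: 11.62
tcp_pos: [0.4383, 0.1436, 0.2304]
eef_rot: [0.012, 0.988, -0.09, 0.127]
force: [-0.5, 0.5, -0.1]
opening: 0.0005
t 11.62 tcp [0.4383 0.1436 0.2304] F [-0.4916  0.4695 -0.1206] open 0.0005 j [ 0.2196 -0.3866  2.1013 -0.1066  1.1928  0.4294]
turn/0.1: [-0.0112  0.0624  0.0452]  then shift/250 (target axes): [-0.0172 -0.4885  0.1211] | shift in current axes: [-0.0142 -0.4884  0.1218]
```

```bash
python3 -m handwheel '[[[0,-0.06,0.01],[0,0,0],1],[[0,-0.08,0.02],[0,0,0],1],[[0,-0.1,0.02],[0,0,0],1],[[0,-0.1,0.03],[0,0,0],1],[[-0.01,-0.08,0.03],[0,0,0],1],[[0,-0.06,0.01],[0,0,0],1],[[0,-0.01,0],[0,0,0],1],[[0,0,0],[0,0,0],1]]'
python3 - <<'E'
from h import *
from workcell import *
Rl=SR@R.from_euler('y',-15,degrees=True).as_matrix()@np.diag([1,-1,-1.])
plan(tray([-.03,.174,.02],-.033)[0],Rl)
c=read_camera("side"); crop(c,180,40,340,200,"pics/l1.png",4)
E
```

```text
t: 12.28
tcp_pos: [0.4671, 0.2605, 0.2016]
eef_rot: [0.013, 0.988, -0.091, 0.127]
force: [0.4, -0.2, 0.7]
opening: 0.0001
t 12.28 tcp [0.4671 0.2605 0.2016] F [ 0.3831 -0.1753  0.6971] open 0.0001 j [ 0.4602 -0.1283  1.9491 -0.1717  1.1209  0.7042]
turn/0.1: [0.0111 0.0524 0.0217]  then shift/250 (target axes): [ 0.1236 -0.0042  0.3432] | shift in current axes: [ 0.1254 -0.0043  0.3425]
```

View pics/l1.png

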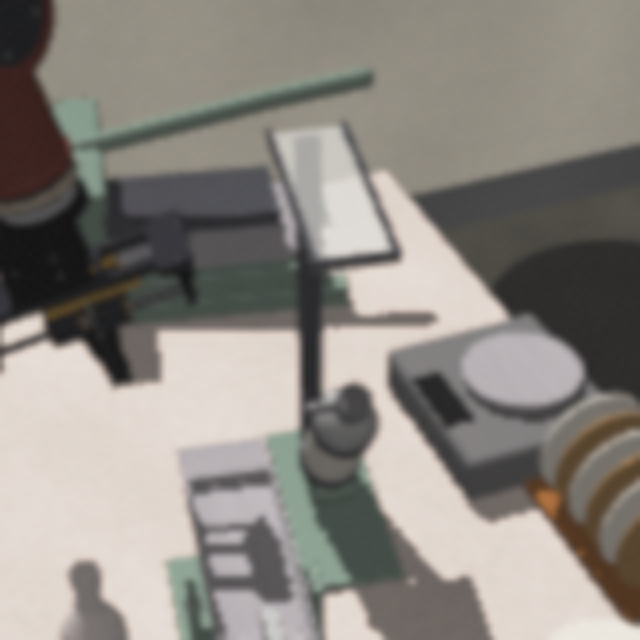

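The view shows the closed fingertips at crop (120,375), to the side of and above the lip (225,460). The hood and canister are clear.

```bash
python3 -m handwheel '[[[0.02,0,0.04],[0,0,0],1],[[0.02,0,0.06],[0,0,0],1],[[0.03,0,0.07],[0,0,0],1],[[0.03,0,0.07],[0,0,0],1],[[0.02,0,0.06],[0,0,0],1],[[0,0,0.03],[0,0,0],1],[[0,0,0],[0,0,0],1],[[0,0,0],[0,0,0],1]]'
python3 - <<'E'
from h import *
from workcell import *
Rl=SR@R.from_euler('y',-15,degrees=True).as_matrix()@np.diag([1,-1,-1.])
plan(tray([-.03,.174,.0],-.033)[0],Rl)
print(Rl.T@(tray([-.03,.174,.0],.40)-tray([-.03,.174,.0],-.033))[0]/.25)
c=read_camera("side"); crop(c,180,40,340,200,"pics/l2.png",4)
E
```

```text
t: 13.0
tcp_pos: [0.5167, 0.2509, 0.1309]
eef_rot: [0.012, 0.987, -0.093, 0.128]
force: [-0.0, 1.0, 0.5]
opening: 0.0001
t 13.0 tcp [0.5167 0.2509 0.1309] F [-0.047   0.9519  0.4645] open 0.0001 j [ 0.3995  0.0386  1.9293 -0.1728  0.9642  0.67  ]
turn/0.1: [ 0.      0.0364 -0.0008]  then shift/250 (target axes): [-0.0189 -0.0075  0.0951] | shift in current axes: [-0.0186 -0.0075  0.0952]
[-0.0766  0.0444  0.2858]
```

View pics/l2.png

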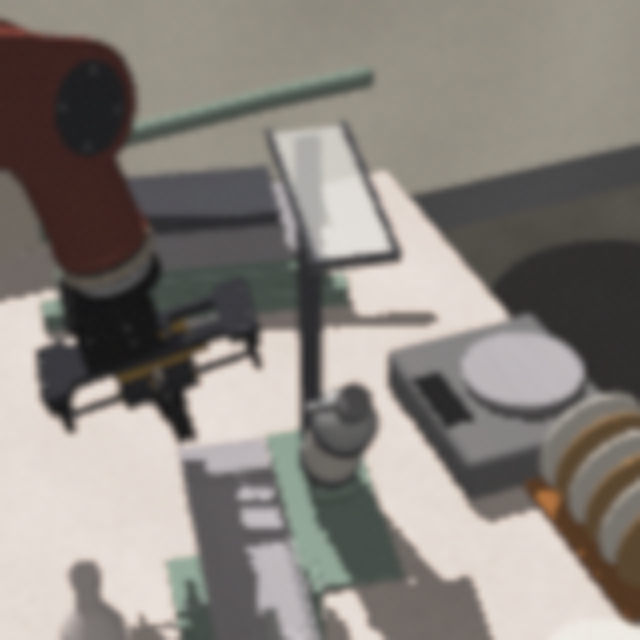

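```bash
python3 -m handwheel '[[[0,-0.003,0.03],[0,0,0],1],[[-0.003,-0.003,0.03],[0,0,0],1],[[-0.003,0,0.025],[0,0,0],1],[[0,0,0],[0,0,0],1]]'
python3 -m handwheel '[[[-0.003,0.001,0.01],[0,0,0],1],[[-0.003,0.001,0.01],[0,0,0],1],[[-0.005,0.002,0.02],[0,0,0],1],[[0,0,0],[0,0,0],1]]'
```

```text
t: 13.38
tcp_pos: [0.5208, 0.2525, 0.1093]
eef_rot: [0.012, 0.987, -0.092, 0.128]
force: [0.6, 0.0, -0.1]
opening: 0.0003
t: 13.72
tcp_pos: [0.5215, 0.252, 0.1004]
eef_rot: [0.011, 0.987, -0.092, 0.129]
force: [1.6, 0.4, 1.9]
opening: 0.0002
```

```bash
python3 -m handwheel '[[[-0.005,0.002,0.02],[0,0,0],1],[[-0.005,0.002,0.02],[0,0,0],1],[[-0.005,0.002,0.02],[0,0,0],1],[[-0.005,0.003,0.02],[0,0,0],1],[[0,0,0],[0,0,0],1]]'
python3 - <<'E'
from h import *
from workcell import *
s,p,Rc=cur(); print(p,s["force"],(p-SO)@SR)
c=read_camera("side"); crop(c,180,40,340,200,"pics/l3.png",4)
E
```

```text
t: 14.13
tcp_pos: [0.5213, 0.2497, 0.0797]
eef_rot: [0.011, 0.987, -0.092, 0.129]
force: [1.2, 1.3, 4.0]
opening: 0.0004
[0.52127727 0.24972215 0.07972738] [1.15629228 1.25368731 4.02230655] [-0.02683523  0.17152203  0.07972738]
```

View pics/l3.png

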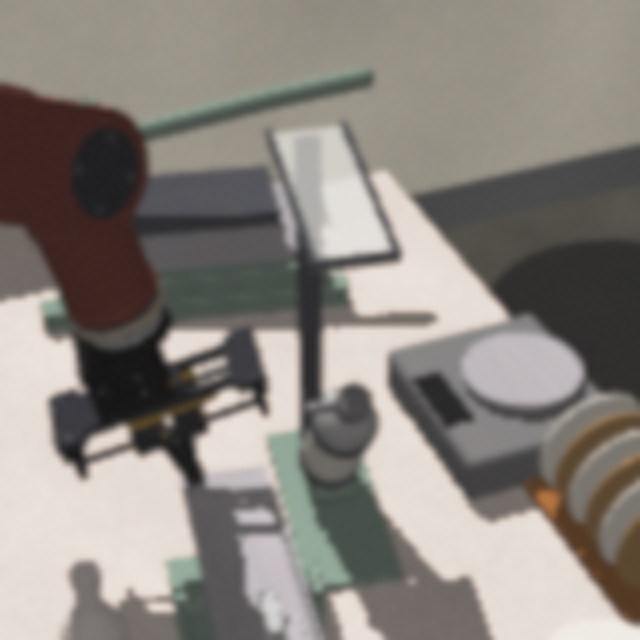

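The view shows the tips pressing on the lip near its left edge (crop 195,482), with the lip sinking. I'll keep pushing and drift slightly towards the lip's middle.

```bash
python3 -m handwheel '[[[-0.001,0.003,0.02],[0,0,0],1],[[-0.001,0.003,0.02],[0,0,0],1],[[-0.001,0.003,0.02],[0,0,0],1],[[-0.002,0.003,0.02],[0,0,0],1],[[0,0,0],[0,0,0],1]]'
python3 -m handwheel '[[[-0.002,0.003,0.015],[0,0,0],1],[[-0.002,0.003,0.015],[0,0,0],1],[[-0.002,0.003,0.015],[0,0,0],1],[[-0.002,0.003,0.015],[0,0,0],1],[[0,0,0],[0,0,0],1]]'
python3 - <<'E'
from h import *
from workcell import *
s,p,Rc=cur(); print(p,s["force"],(p-SO)@SR)
c=read_camera("side"); crop(c,180,60,340,220,"pics/l4.png",4)
E
```

```text
t: 14.6
tcp_pos: [0.5241, 0.2456, 0.0596]
eef_rot: [0.012, 0.987, -0.092, 0.129]
force: [0.8, 1.1, 2.8]
opening: 0.0002
t: 15.02
tcp_pos: [0.5254, 0.2423, 0.0447]
eef_rot: [0.012, 0.987, -0.092, 0.129]
force: [1.1, 1.5, 2.5]
opening: 0.0006
[0.52538956 0.24228858 0.04468688] [1.10490135 1.4533616  2.49208361] [-0.02141428  0.16498123  0.04468688]
```

View pics/l4.png

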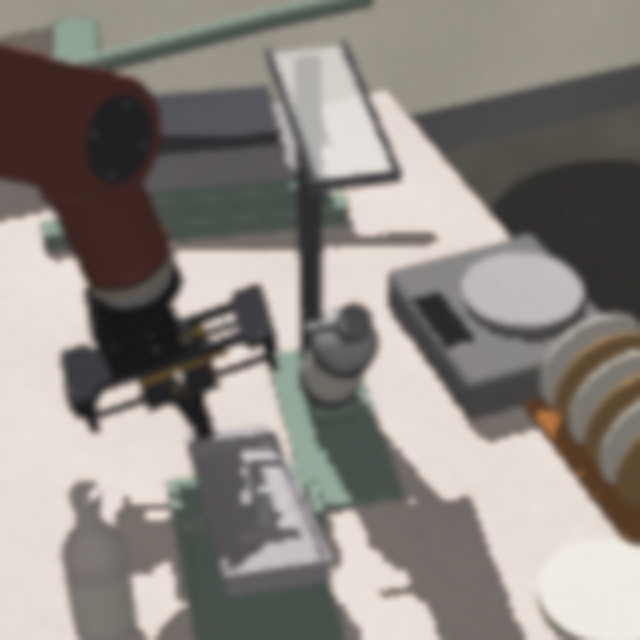

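```bash
python3 -m handwheel '[[[-0.002,0.003,0.015],[0,0,0],1],[[-0.002,0.003,0.015],[0,0,0],1],[[-0.002,0.003,0.012],[0,0,0],1],[[0,0,0],[0,0,0],1],[[0,0,0],[0,0,0],1],[[0,0,0],[0,0,0],1],[[0,0,0],[0,0,0],1],[[0,0,0],[0,0,0],1]]'
python3 - <<'E'
from h import *
from workcell import *
s,p,Rc=cur(); print(p,s["force"],(p-SO)@SR)
c=read_camera("side"); crop(c,210,130,310,230,"pics/l5.png",6)
c=read_camera("top"); crop(c,140,120,290,230,"pics/l6.png",5)
E
```

```text
t: 15.73
tcp_pos: [0.5258, 0.2398, 0.034]
eef_rot: [0.012, 0.987, -0.092, 0.128]
force: [0.7, -0.3, 0.2]
opening: 0.0007
[0.52584907 0.23979444 0.03395309] [ 0.74669691 -0.30231995  0.23592913] [-0.02049968  0.16261577  0.03395309]
```

View pics/l5.png

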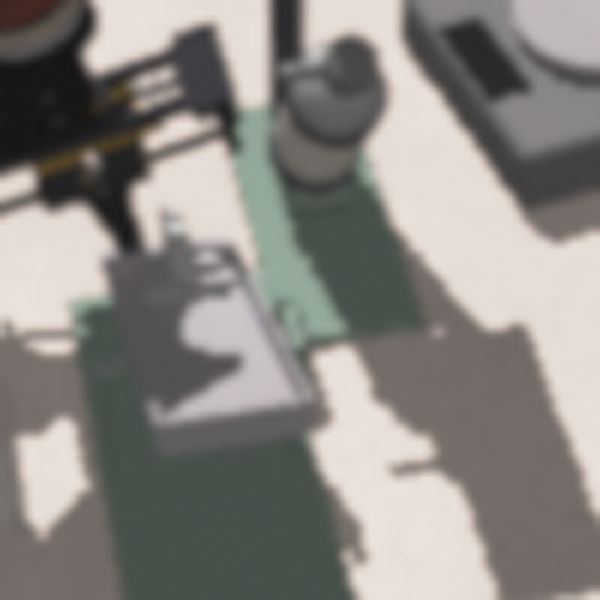

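View pics/l6.png

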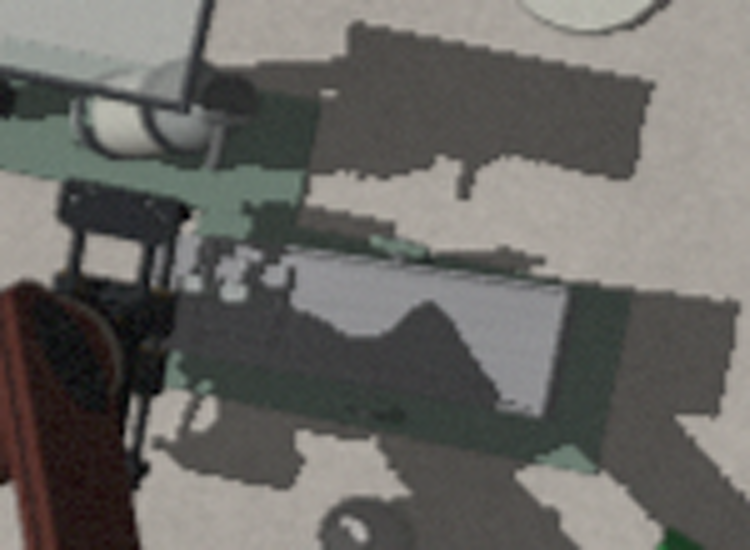

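The views show the tray tipped and empty at the loading end, with the rib at the spray end (side crop 175,230). I'll back away from the lip.

```bash
python3 -m handwheel '[[[0,0,-0.03],[0,0,0],1],[[-0.01,0,-0.06],[0,0,0],1],[[-0.03,0,-0.08],[0,0,0],1],[[-0.04,0,-0.1],[0,0,0],1],[[-0.05,0,-0.1],[0,0,0],1],[[-0.06,0,-0.1],[0,0,0],1],[[-0.06,0,-0.1],[0,0,0],1],[[-0.05,0.04,-0.1],[0,0,0],1],[[0,0.1,-0.05],[0,0,0],1],[[0,0.12,0],[0,0,0],1],[[0,0.14,0],[0,0,0],1],[[0,0.14,0],[0,0,0],1],[[0,0.14,0],[0,0,0],1],[[0,0.14,0],[0,0,0],1],[[0,0.1,0],[0,0,0],1],[[0,0,0],[0,0,0],1]]'
python3 - <<'E'
from h import *
from workcell import *
s,p,Rc=cur(); print(p,s["force"],(p-SO)@SR,s["joints"])
for n,b,f in(("side",(190,110,310,230),5),("top",(130,100,290,230),4.5)):
    c=read_camera(n); crop(c,*b,f"pics/t1_{n}.png",f); np.savez(f"pics/t1_{n}.npz",**c)
E
```

```text
t: 17.17
tcp_pos: [0.3666, 0.0318, 0.1895]
eef_rot: [0.013, 0.987, -0.095, 0.13]
force: [-0.2, 1.2, -0.4]
opening: 0.0004
[0.36658451 0.03184301 0.18948631] [-0.17743838  1.20388023 -0.38885618] [-0.13838544 -0.07129008  0.18948631] [-0.10708602 -0.70736758  2.37188269 -0.02413943  1.21689615  0.08982283]
```

View pics/t1_side.png

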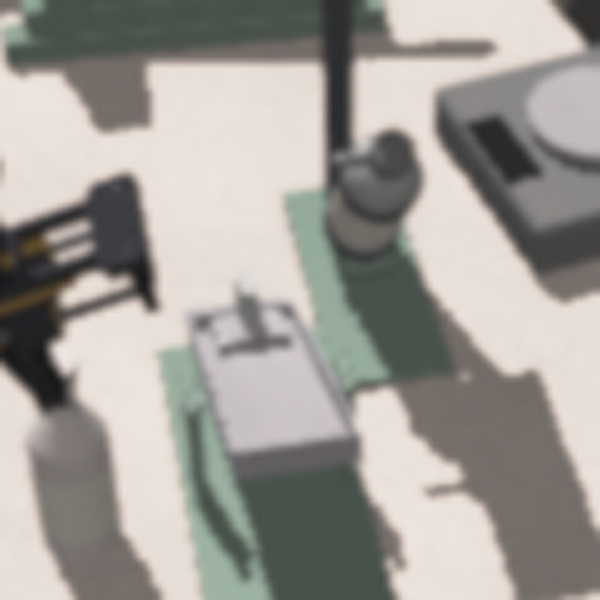

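View pics/t1_top.png

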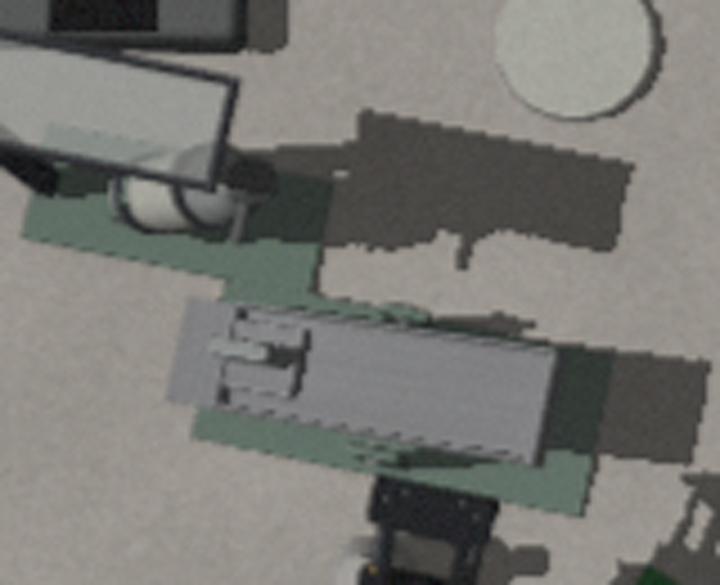

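The die is at the spray end (side crop 250,315; top crop 250,355) and the tray is tipped. I'll measure the tilt and check that the bottle hasn't moved.

```bash
python3 - <<'E'
from h import *
np.set_printoptions(precision=4,suppress=True)
for n in("top","side"):
    P=cloud(load(f"pics/t1_{n}.npz")); D=(P-SO)@SR
    m=(np.abs(D[...,0])<.025)&(D[...,1]>-.1)&(D[...,1]<.05)&(D[...,2]>.05)&(D[...,2]<.2)
    f=np.polyfit(D[m][:,1],D[m][:,2],1); print(n,"tilt",-np.arctan(f[0]),f[1])
for nm in ("side0","p3","t1_side"):
    P=cloud(load(f"pics/{nm}.npz")); q=P[(np.abs(P[...,0]-.382)<.05)&(np.abs(P[...,1]-.0845)<.05)&(P[...,2]>.04)&(P[...,2]<.1)]
    print(nm,len(q),np.median(q,0))
Rc=SR@R.from_euler('x',35,degrees=True).as_matrix()@np.diag([1,-1,-1.])
cz=-Rc[:,2]; print("capz station",SR.T@cz)
W=st([.105,.1004,.205])[0]+.10*cz
print("pre",W,(W-SO)@SR); plan(W,Rc)
E
```

```text
top tilt 0.42806274839701414 0.10186406630004527
side tilt 0.42951132143232457 0.10078054413690604
side0 210 [0.3775 0.0628 0.0724]
p3 212 [0.3773 0.0631 0.0707]
t1_side 212 [0.3777 0.0627 0.0723]
capz station [ 0.     -0.5736  0.8192]
pre [0.627  0.099  0.2869] [0.105  0.043  0.2869]
t 17.27 tcp [0.3673 0.0348 0.1896] F [0.0597 0.0474 0.1808] open 0.0004 j [-0.0993 -0.7036  2.3698 -0.0235  1.2154  0.0958]
turn/0.1: [ 6.0648 -2.5374  0.7678]  then shift/250 (target axes): [ 0.973  -0.588  -0.0636] | shift in current axes: [ 1.0391 -0.4485 -0.1249]
```

```bash
python3 -m handwheel '[[[0,0,-0.05],[0,0,0],1],[[0,0,-0.1],[0,0,0],1],[[0,0,-0.1],[0,0,0],1],[[0.03,0,-0.1],[0,0,0],1],[[0.06,0,-0.05],[0,0,0],1],[[0.1,0,0],[0,0,0],1],[[0.1,0,0],[0,0,0],1],[[0.1,0,0],[0,0,0],1],[[0.05,0,0],[0,0,0],1],[[0,0,0],[0,0,0],1]]'
python3 - <<'E'
from h import *
Rc=SR@R.from_euler('x',35,degrees=True).as_matrix()@np.diag([1,-1,-1.])
cz=-Rc[:,2]
plan(st([.105,.1004,.205])[0]+.15*cz,Rc)
s,p,Q=cur();print((p-SO)@SR)
E
```

```text
t: 18.1
tcp_pos: [0.4484, 0.0221, 0.3141]
eef_rot: [0.011, 0.987, -0.091, 0.129]
force: [-0.3, 1.2, -0.1]
opening: 0.0004
t 18.1 tcp [0.4484 0.0221 0.3141] F [-0.2939  1.1563 -0.1006] open 0.0004 j [-0.1138 -0.4909  2.0186 -0.0173  1.3556  0.0714]
turn/0.1: [ 6.0598 -2.4985  0.82  ]  then shift/250 (target axes): [ 0.6449 -0.294   0.1387] | shift in current axes: [ 0.6384 -0.3184  0.1125]
[-0.0562 -0.0657  0.3141]
```

```bash
python3 -m handwheel '[[[0,0,0],[0.76,-0.31,0.1],1],[[0,0,0],[0.76,-0.31,0.1],1],[[0,0,0],[0.76,-0.31,0.1],1],[[0,0,0],[0.76,-0.31,0.1],1],[[0,0,0],[0.76,-0.31,0.1],1],[[0,0,0],[0.76,-0.31,0.1],1],[[0,0,0],[0.76,-0.31,0.1],1],[[0,0,0],[0.74,-0.31,0.1],1],[[0,0,0],[0,0,0],1]]'
python3 - <<'E'
from h import *
Rc=SR@R.from_euler('x',35,degrees=True).as_matrix()@np.diag([1,-1,-1.])
cz=-Rc[:,2]
plan(st([.105,.1004,.205])[0]+.12*cz,Rc)
s,p,Q=cur();print((p-SO)@SR)
E
```

```text
t: 18.85
tcp_pos: [0.4456, 0.0211, 0.3117]
eef_rot: [-0.301, 0.949, -0.09, 0.026]
force: [0.3, -0.7, 0.1]
opening: 0.0003
t 18.85 tcp [0.4456 0.0211 0.3117] F [ 0.3262 -0.716   0.1118] open 0.0003 j [-0.5774 -0.2435  1.9367  0.5655  1.6917 -0.389 ]
turn/0.1: [-0.0348  0.0276 -0.0296]  then shift/250 (target axes): [ 0.6549 -0.3044  0.2541] | shift in current axes: [ 0.6547 -0.3055  0.2534]
[-0.0587 -0.0672  0.3117]
```

```bash
python3 -m handwheel '[[[0.04,-0.02,0],[0,0,0],1],[[0.08,-0.03,0],[0,0,0],1],[[0.1,-0.04,0.02],[0,0,0],1],[[0.1,-0.05,0.04],[0,0,0],1],[[0.1,-0.05,0.05],[0,0,0],1],[[0.1,-0.05,0.05],[0,0,0],1],[[0.08,-0.04,0.05],[0,0,0],1],[[0.05,-0.02,0.04],[0,0,0],1],[[0,0,0],[0,0,0],1],[[0,0,0],[0,0,0],1]]'
python3 - <<'E'
from h import *
from workcell import *
Rc=SR@R.from_euler('x',35,degrees=True).as_matrix()@np.diag([1,-1,-1.])
cz=-Rc[:,2]
plan(st([.105,.1004,.205])[0]+.02*cz,Rc)
s,p,Q=cur();print((p-SO)@SR)
for n,b,f in(("side",(190,60,340,210),4),("top",(110,80,270,210),4.5)):
    c=read_camera(n); crop(c,*b,f"pics/k1_{n}.png",f)
E
```

```text
t: 19.68
tcp_pos: [0.6241, 0.0886, 0.3061]
eef_rot: [-0.299, 0.95, -0.087, 0.029]
force: [1.2, -0.3, -0.4]
opening: 0.0005
t 19.68 tcp [0.6241 0.0886 0.3061] F [ 1.19   -0.2643 -0.3817] open 0.0005 j [-0.3074  0.1394  1.5774  0.6052  1.519  -0.1863]
turn/0.1: [ 0.0164 -0.0059  0.0405]  then shift/250 (target axes): [0.0035 0.0088 0.4077] | shift in current axes: [0.0032 0.0081 0.4077]
[0.1041 0.0323 0.3061]
```

View pics/k1_side.png

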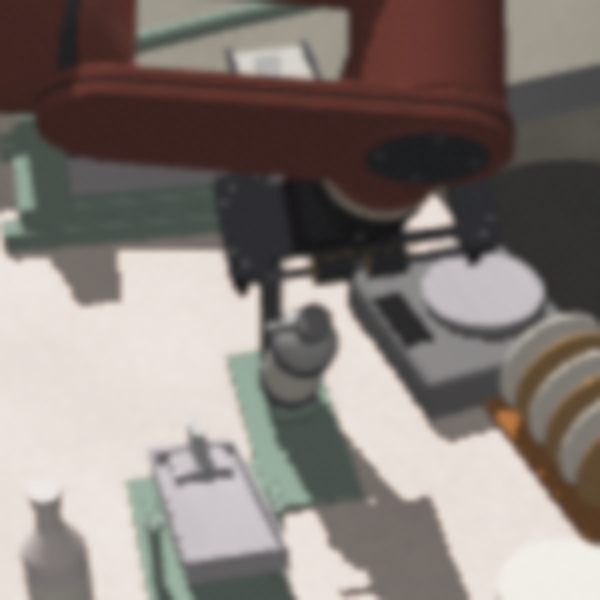

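View pics/k1_top.png

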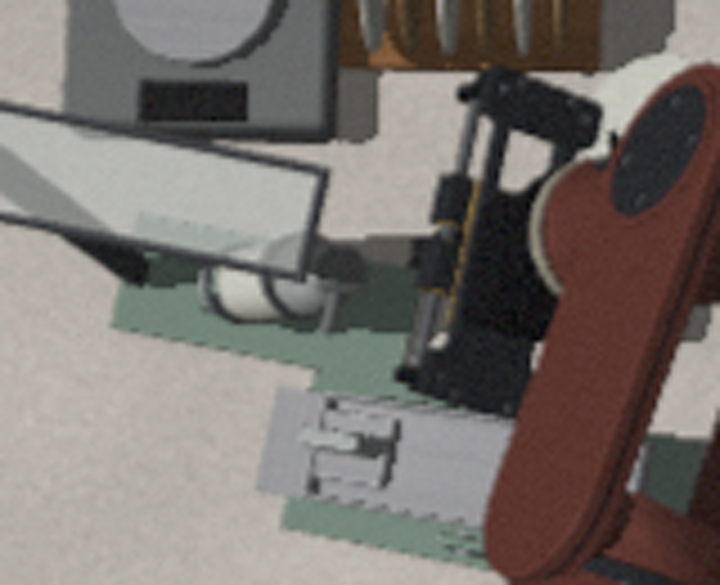

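The fingers are lined up along the cap's axis (cap at side crop 315,320; top crop 335,262). The hood edge is clear of the gripper body.

```bash
python3 -m handwheel '[[[0.003,0.008,0.05],[0,0,0],1],[[0,0,0.08],[0,0,0],1],[[0,0,0.08],[0,0,0],1],[[0,0,0.08],[0,0,0],1],[[0,0,0.06],[0,0,0],1],[[0,0,0.04],[0,0,0],1],[[0,0,0],[0,0,0],1],[[0,0,0],[0,0,0],1]]'
python3 - <<'E'
from h import *
from workcell import *
Rc=SR@R.from_euler('x',35,degrees=True).as_matrix()@np.diag([1,-1,-1.])
cz=-Rc[:,2]
plan(st([.105,.1004,.205])[0],Rc)
for n,b,f in(("side",(210,80,310,180),6),("top",(130,90,250,190),5)):
    c=read_camera(n); crop(c,*b,f"pics/k2_{n}.png",f)
E
```

```text
t: 20.45
tcp_pos: [0.6349, 0.1391, 0.2247]
eef_rot: [-0.299, 0.95, -0.089, 0.029]
force: [-0.1, -0.7, -0.2]
opening: 0.0006
t 20.45 tcp [0.6349 0.1391 0.2247] F [-0.1192 -0.6609 -0.1507] open 0.0006 j [-0.2209  0.2097  1.6538  0.6274  1.3493 -0.1988]
turn/0.1: [ 0.0075 -0.0206  0.0065]  then shift/250 (target axes): [-0.0013 -0.0088  0.1023] | shift in current axes: [-0.0015 -0.0089  0.1023]
```

View pics/k2_side.png

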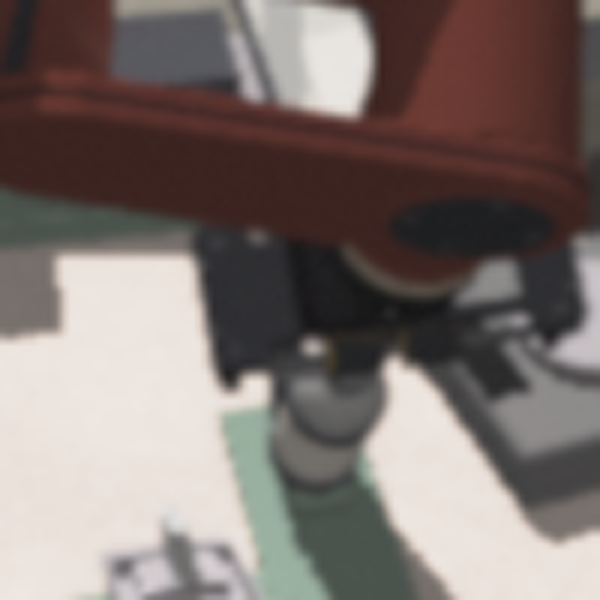

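View pics/k2_top.png

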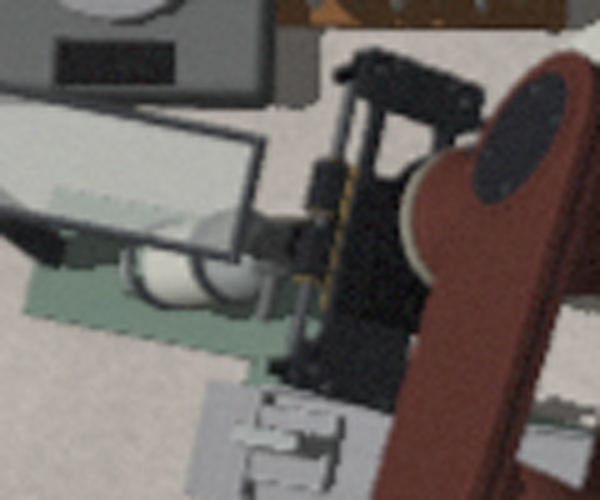

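Both views show the fingers on the cap's axis (side crop 330,370; top crop 290,240), with the hood edge clear. I'll close in.

```bash
python3 -m handwheel '[[[0,-0.006,0.04],[0,0,0],1],[[0,-0.003,0.04],[0,0,0],1],[[0,0,0.01],[0,0,0],1],[[0,0,0],[0,0,0],1]]'
python3 -m handwheel '[[[0,0,0.01],[0,0,0],1],[[0,0,0],[0,0,0],1]]'
python3 -m handwheel '[[[0,0,0.01],[0,0,0],1],[[0,0,0],[0,0,0],1]]'
python3 - <<'E'
from h import *
Rc=SR@R.from_euler('x',35,degrees=True).as_matrix()@np.diag([1,-1,-1.])
plan(st([.105,.1004,.205])[0],Rc); s,p,Q=cur(); print("axial F",s["force"]@-Rc[:,2])
E
```

```text
t: 20.88
tcp_pos: [0.6376, 0.1541, 0.2067]
eef_rot: [-0.299, 0.95, -0.089, 0.029]
force: [-0.6, -0.1, 1.3]
opening: 0.0004
t: 21.05
tcp_pos: [0.6382, 0.1551, 0.2055]
eef_rot: [-0.299, 0.95, -0.089, 0.029]
force: [-2.1, -2.4, 2.7]
opening: 0.0006
t: 21.22
tcp_pos: [0.6387, 0.1564, 0.2037]
eef_rot: [-0.299, 0.95, -0.089, 0.029]
force: [-1.4, -1.8, 3.1]
opening: 0.0003
t 21.22 tcp [0.6387 0.1564 0.2037] F [-1.4363 -1.8137  3.1426] open 0.0003 j [-0.1913  0.2354  1.665   0.6366  1.3023 -0.1984]
turn/0.1: [ 0.0051 -0.0267  0.01  ]  then shift/250 (target axes): [-0.0034  0.001  -0.007 ] | shift in current axes: [-0.0034  0.001  -0.007 ]
axial F 3.749383605488573
```

```bash
cat > f.py <<'E'
from h import *
Rc=SR@R.from_euler('x',35,degrees=True).as_matrix()@np.diag([1,-1,-1.])
s,p,Q=cur(); d=Rc.T@(p-st([.105,.1004,.205])[0]); print("rel cap (tool axes, mm)",d*1000,"axial F",s["force"]@-Rc[:,2],"t",s["t"])
E
python3 -m handwheel '[[[0,0,0.01],[0,0,0],1],[[0,0,0.01],[0,0,0],1],[[0,0,0],[0,0,0],1]]'; python3 f.py
python3 -m handwheel '[[[0,0,0.008],[0,0,0],1],[[0,0,0],[0,0,0],1],[[0,0,0],[0,0,0],1]]'; python3 f.py
```

```text
t: 21.47
tcp_pos: [0.6393, 0.1593, 0.1996]
eef_rot: [-0.299, 0.95, -0.089, 0.03]
force: [-2.7, -3.9, 4.9]
opening: 0.0004
rel cap (tool axes, mm) [ 0.93980036 -0.27444215  6.82364843] axial F 6.531655383819164 t 21.4667
t: 21.72
tcp_pos: [0.6394, 0.1595, 0.1993]
eef_rot: [-0.299, 0.95, -0.089, 0.03]
force: [-8.6, -8.3, 11.7]
opening: 0.0006
rel cap (tool axes, mm) [ 1.00979025 -0.28913151  7.19353971] axial F 15.15819898306038 t 21.7167
```

The axial force rose to 15 N with no further travel, so the cap is on its stop. I'll hold briefly, then release back along the axis.

```bash
python3 -m handwheel '[[[0,0,0],[0,0,0],1],[[0,0,0],[0,0,0],1]]'; python3 f.py
python3 -m handwheel '[[[0,0,-0.02],[0,0,0],1],[[0,0,-0.03],[0,0,0],1],[[0,0,-0.05],[0,0,0],1],[[0,0,-0.08],[0,0,0],1],[[0,0,-0.1],[0,0,0],1],[[0,0,-0.1],[0,0,0],1],[[0,0,-0.1],[0,0,0],1],[[0,0,-0.1],[0,0,0],1],[[0,0,-0.1],[0,0,0],1],[[0,0,0],[0,0,0],1],[[0,0,0],[0,0,0],1]]'; python3 f.py
python3 - <<'E'
from h import *
from workcell import *
for n,b,f in(("side",(190,110,340,310),3),("top",(110,80,340,260),3.2)):
    c=read_camera(n); crop(c,*b,f"pics/e_{n}.png",f); np.savez(f"pics/e_{n}.npz",**c)
    P=cloud(c); D=(P-SO)@SR
    m=(np.abs(D[...,0])<.025)&(D[...,1]>-.1)&(D[...,1]<.05)&(D[...,2]>.05)&(D[...,2]<.2)
    q=np.polyfit(D[m][:,1],D[m][:,2],1); print(n,m.sum(),"tilt",-np.arctan(q[0]))
E
```

```text
t: 21.88
tcp_pos: [0.6394, 0.1594, 0.1993]
eef_rot: [-0.299, 0.95, -0.089, 0.03]
force: [-8.5, -8.0, 11.6]
opening: 0.0005
rel cap (tool axes, mm) [ 1.03195899 -0.30935073  7.15469772] axial F 14.929578754918223 t 21.8833
t: 22.8
tcp_pos: [0.6215, 0.0637, 0.3386]
eef_rot: [-0.299, 0.95, -0.089, 0.031]
force: [-0.7, -0.3, -0.7]
opening: 0.0002
rel cap (tool axes, mm) [   1.1980806    -0.36810434 -162.84403195] axial F -0.3113356961232202 t 22.8
side 267 tilt 0.4298012885731325
top 403 tilt 0.4341082663993105
```

View pics/e_side.png

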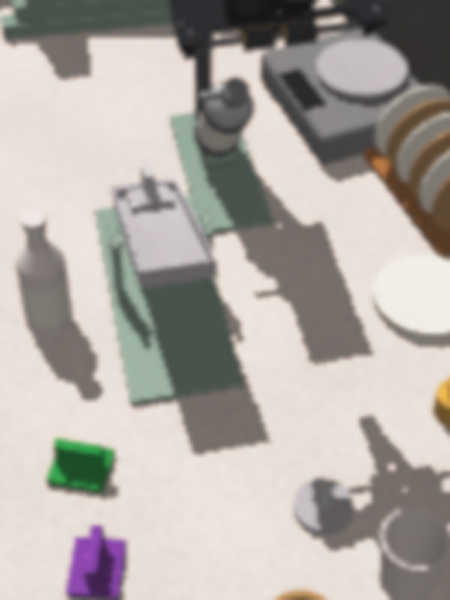

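View pics/e_top.png

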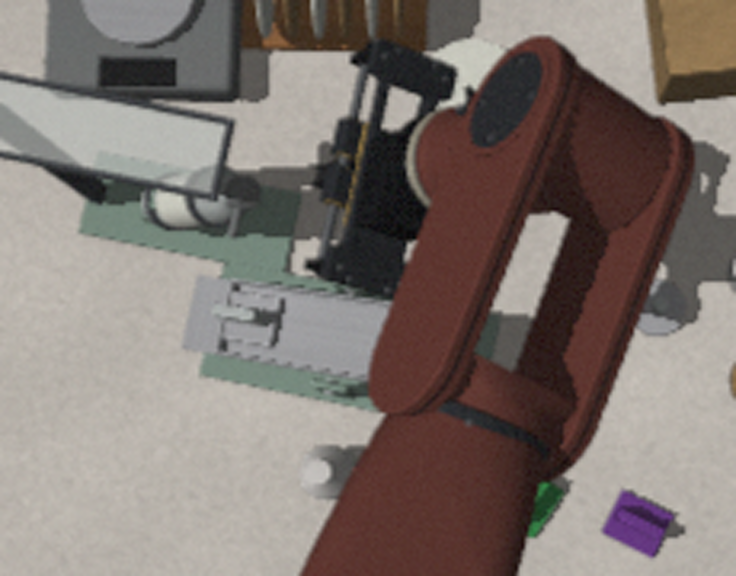

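The die is at the spray end, the tray is tipped by 0.43, the cap looks back up (side crop 237,90), and the arm is clear of everything. I'll hand it in.

```bash
python3 -c "
from workcell import *
print(sign_off()); print(read_state()['t'])"
```

```text
the job is handed in; nothing more can be done
None
the job is handed in; nothing more can be done
```

The job is done and handed in at about 23 s of the 69 s allowed; no verdict comes back.

- **Die:** I picked up the grey rectangular die by its rib and lowered it base down into the loading end until the force changed, reaching about 9 N. I eased off before letting go.
- **Tray:** I pushed the lip down, and the die slid to the spray end. The last depth fits put the tilt at 0.430 (side camera) and 0.434 (top camera).
- **Cap:** I pressed it along its leaning axis. The force rose to 15 N with no further travel, against 7 N expected at the bottom, so it was on its stop. The TCP had gone 7.2 mm past the estimated cap top. After I backed off, the cap looked fully up in the side picture, but I did not measure it.
- **Surroundings:** The pictures show the gripper clear of the hood, and no stray force appeared. The wash bottle had not moved (within 1 mm) when checked before the cap press. In the last pictures I saw nothing else out of place, but the arm hid part of the top view and I did not measure the other bystanders.

One disagreement: the tray started at about -0.033 tilt, not near its -0.15 limit as the description suggests, and I used the measured value.

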